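Put the mixed-up jar lids back on their own jars

TASK

The lids of these four stoneware jars have got mixed up: put every lid on its own jar (big round on big round, small round on small round, square on square, oblong on oblong), lying flat and centred with its plug in the mouth, and with the square and oblong lids turned to line up with their jars. Use the empty banding wheel to park a lid on the way and never put one on the table. Set the lids down gently, leave the jars standing where they are, and do not disturb the unfired clay bowl.

Things in the scene. Friction and masses are not known exactly. Their poses are not given: they have to be found in the camera images.
- lid_big_knob (a point): Lid of the big round jar: off-white glazed stoneware, about 0.14 kg, a round disc 98 mm across, 10 mm thick. In its middle a plain round upright knob, 26 mm across, 40 mm tall; under it a round plug 34 mm across, 6 mm deep. Point: on the knob's axis, 24 mm above the plate's upper face, 34 above its underside, 40 above the plug's foot; z up. Starts on a wrong jar.
- lid_small_knob (a point): Lid of the small round jar: off-white glazed stoneware, about 0.14 kg, a round disc 66 mm across, 10 mm thick. In its middle a plain round upright knob, 26 mm across, 40 mm tall; under it a round plug 34 mm across, 6 mm deep. Point: on the knob's axis, 24 mm above the plate's upper face, 34 above its underside, 40 above the plug's foot; z up. Starts on a wrong jar.
- lid_square_knob (a point): Lid of the square jar: off-white glazed stoneware, about 0.14 kg, a square plate 76 x 76 mm, sides along its x and y axes, 10 mm thick. In its middle a plain round upright knob, 26 mm across, 40 mm tall; under it a round plug 34 mm across, 6 mm deep. Point: on the knob's axis, 24 mm above the plate's upper face, 34 above its underside, 40 above the plug's foot; z up. Starts on a wrong jar.
- lid_oblong_knob (a point): Lid of the oblong jar: off-white glazed stoneware, about 0.14 kg, an oblong plate 104 mm along its x axis by 64 mm along y, 10 mm thick. In its middle a plain round upright knob, 26 mm across, 40 mm tall; under it a round plug 34 mm across, 6 mm deep. Point: on the knob's axis, 24 mm above the plate's upper face, 34 above its underside, 40 above the plug's foot; z up. Starts on a wrong jar.
- jar_big: Big round jar: buff stoneware, round, 130 mm across, 70 mm tall, straight-sided, loose, about 0.9 kg. Its flat top has a round mouth 54 mm across in the middle, and a dark line in the outline of its own lid. Origin: centre of its underside; z up. Wider than the lid on it, so its shape shows from above.
- jar_small: Small round jar: buff stoneware, round, 100 mm across, 70 mm tall, straight-sided, loose, about 0.9 kg. Its flat top has a round mouth 54 mm across in the middle, and a dark line in the outline of its own lid. Origin: centre of its underside; z up. Wider than the lid on it, so its shape shows from above.
- jar_square: Square jar: buff stoneware, square, 108 x 108 mm, sides along its x and y axes, 70 mm tall, straight-sided, loose, about 0.9 kg. Its flat top has a round mouth 54 mm across in the middle, and a dark line in the outline of its own lid. Origin: centre of its underside; z up. Wider than the lid on it, so its shape shows from above.
- jar_oblong: Oblong jar: buff stoneware, oblong, 136 mm along its x axis by 98 mm along y, 70 mm tall, straight-sided, loose, about 0.9 kg. Its flat top has a round mouth 54 mm across in the middle, and a dark line in the outline of its own lid. Origin: centre of its underside; z up. Wider than the lid on it, so its shape shows from above.
- wheel: Banding wheel (a fixed low turntable that does not turn): flat grey round head 132 mm across on a stem, its top 60 mm above the table; empty at the start, the free spot for a lid. Origin: centre of its underside.
- raw_bowl: Unfired dark clay bowl, 96 mm across, 50 mm tall, on the table beside the work; leave it alone. Origin: centre of its underside.

How it is judged:
By the outcome, as a careful person would: the job done as asked, in the order asked, and still so for the second after the job is handed in, with the robot touching nothing.
It also fails if it takes over 144 s, if anything falls off the work surface, if the arm or the gripper's body presses on something with over 40 N, if the wrist force passes 120 N, or if a joint passes its speed limit or range.

ROBOT

A 6-joint arm with a two-finger parallel gripper is mounted at the origin on the work surface. World frame = base frame: x ahead of the robot, y to its left, z up, the work surface at z = 0. Lengths are in m, angles in rad, forces in N, time in s.
With the tool pointing down it reaches from about 0.35 to 0.925 m from the base axis. Payload 6.4 kg.
Tool frame: the origin (TCP) lies on the centre line of the jaws, within the pads' length; the fingertips stand 11 mm ahead of it and the grasp point (between the pads) lies 8 mm behind it (tips_ahead is the distance from the TCP to the fingertips, in m); x points along the fingers, z is the direction in which the jaws open and shut, and the axes are right-handed (so a half turn about x gives the same grasp; the last joint's range is limited). The gripper opens to 94 mm and grips with 3 to 60 N. Pads are 16 mm wide; open, the fingers measure 119 mm over their backs; the gripper's body (75 mm by 177 mm) begins 78 mm behind the grasp point.
Start: joints at [1.133, 0.245, 1.558, -0, 1.339, -0.174], TCP at [0.169, 0.628, 0.216] pointing down, gripper open.
Joint ranges: [-3.13, 3.13], [-1.02, 2.26], [0.13, 2.54], [-0.95, 4.09], [0.21, 2.88], [-2.74, 2.74]. Speed limits (rad/s): [2.57, 2.57, 3.14, 3.14, 3.14, 3.14].

INTERFACE

Orientations are given as a rotation vector (axis times angle).
In Python, from rig import read_state, read_camera, camera_model, sign_off, regions_of, landmark_of, tips_ahead gives the robot as it stands.
- The arm moves only by the tool carry_out, never from a script. Its arguments are lists of equal length, an entry for each row: "linear": the shift along the tool's x, y, z in mm, a list of three; "delta_rot": the turn, a rotation vector about the tool's x, y, z in rad, a list of three; "gripper": the gripper command: -1 is shut, 1 is fully open, values between are in proportion. In form: {"linear": [[tx, ty, tz], ...], "delta_rot": [[wx, wy, wz], ...], "gripper": [gripper, ...]}. A call has 1 to 12 rows; each row shifts and turns the pose as measured when the row begins, along the tool's axes as they then stand; what a row does not reach is not made up. A row lasts 1/12 s, in which the tool goes at most 41.7 mm and 7.16 degrees, less where a joint would pass 70% of its speed; a pose out of reach is approached as far as the arm can. A call is refused whole if a number of a shift passes 41.7 or a number of a turn 0.125, either way. A call with a gripper value outside its range is refused whole. The fingers move at their own pace and stop on an object; "force" is the grip in N (left out, the last holds). Time passes only in rows, so rows that do not move let the fingers close. It gives the time, the measured TCP pose, the force and the opening at its end, in the units of the state.
- read_state(): the state, without advancing time (a new reading comes with each control period).
- read_camera(name): name is "scene" or "top" or "wrist"; returns the picture (480x640x3 uint8, red, green, blue); there is no depth.
- camera_model(name): a dict with "fov_y" (degrees; the focal length in pixels is half the picture's height over the tangent of half this angle, whatever the lens; pixels are square), "cx", "cy" (the principal point, pixels), "R" (3x3) and "t" (3): a world point X has camera coordinates R X + t; the wrist camera has in their place "T_tool_cam" (4x4, takes a point from camera to tool coordinates, whose origin is the TCP and whose axes are the tool frame's). Camera axes: x right, y down, z forward; pixel columns grow to the right and rows downward; lengths in m; the calibration is good to about 2 mm. A picture is of the moment at which its call begins: read the wrist's pose just before it. camera_model takes no time and is no camera call.
- sign_off(): hands the job in, once; it reports no verdict.
Trained networks look in the newest picture that a camera, given by its name, has taken for a name from the list of things; names that differ only in an ending like _2 or _b are one class to them, and where a whole thing is asked for, a point or a joint stands for the part that bears it (a point fixed in the world has none). Each returns a list of dicts, best first, with "score" (0 to 1); they miss things now and then, are a little off and sometimes report something else, mostly with a low value. They report only what shows in the picture. A call takes as long as a camera call.
- regions_of(camera, name): "region" (480x640 bool, what is visible of it) and "bbox" ([left, top, width, height] in pixels, round what is visible of it).
- landmark_of(camera, name): "at" ([row, column] in pixels: a listed point, or the origin of a listed thing).
The state is a dict: "t": time; "joint_pos": joint angles; "qvel": joint speeds; "tau": joint torques, N m; "tool_pos": TCP position; "eef_rot": TCP orientation; "wrist_force": force on the tool from outside, world axes, zero at the start; "ft_torque": the same for the moment, N m; "width": finger opening in m.
Only numpy, scipy, OpenCV 4.12 (cv2) and the standard library are available. Lean on these libraries where they do the work, as an engineer would, in place of code of your own. Each camera call takes 0.05 s, during which the arm holds its last target.

## Working session

There is one attempt and no reset: what is moved stays moved. The work goes in short steps, Python scripts to look and compute and a tool call to move; the robot and the scene stay as the last step left them, time stands still between calls to the robot, and variables do not carry over. Pictures are saved under pics/ and viewed, and the job is handed in when it is done.

Besides the shell and the picture viewer there is one more tool, called after "Call:" by a JSON object that holds its "name" and its "arguments". carry_out: Moves the arm, as the interface text tells. Its arguments: {"type":"object","properties":{"linear":{"type":"array"},"delta_rot":{"type":"array"},"gripper":{"type":"array"},"force":{"type":"number"}},"required":["linear","delta_rot","gripper"]}

```bash
ls; mkdir -p pics; python3 - <<'E'
from rig import *
import cv2,numpy as np
s=read_state()
for k,v in s.items(): print(k,np.round(v,4))
for n in ["top","scene","wrist"]:
    im=read_camera(n); cv2.imwrite(f"pics/{n}0.png",im[:,:,::-1]); 
    print(n,{k:np.round(v,4).tolist() for k,v in camera_model(n).items() if not isinstance(v,str)})
print(tips_ahead)
E
```

```text
pics
t 0.0
joint_pos [ 1.1329  0.2458  1.559  -0.      1.3387 -0.1741]
qvel [-0.0002 -0.001  -0.0007 -0.      0.0002 -0.001 ]
tau [ 8.00000e-04 -4.15853e+01 -3.14594e+01  6.85000e-02  3.34000e-02
 -1.00000e-04]
tool_pos [0.1693 0.627  0.2154]
eef_rot [-1.0137  1.3242  1.0122]
wrist_force [ 0.8783 -0.577  -0.1625]
ft_torque [ 0.0526 -0.0199 -0.0128]
width 0.0937
top {'fov_y': 57.008, 'cx': 319.851, 'cy': 237.86, 'R': [[-0.0233, -0.9997, -0.0021], [-0.974, 0.0232, -0.2255], [0.2255, -0.0033, -0.9742]], 't': [-0.0523, 0.5821, 0.9034]}
scene {'fov_y': 46.6535, 'cx': 323.4184, 'cy': 245.2113, 'R': [[0.7581, 0.652, -0.0147], [0.5568, -0.6589, -0.5057], [-0.3394, 0.3752, -0.8626]], 't': [-0.3767, -0.3132, 1.3355]}
wrist {'fov_y': 63.5736, 'cx': 319.4994, 'cy': 242.0757, 'T_tool_cam': [[0.0017, -0.2447, 0.9696, -0.1688], [-0.001, -0.9696, -0.2447, 0.0716], [1.0, -0.0005, -0.0019, 0.0007], [0.0, 0.0, 0.0, 1.0]]}
0.011
```

View pics/top0.png

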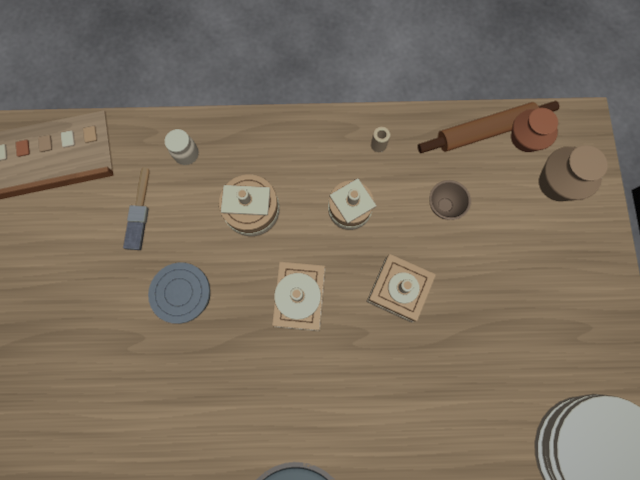

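View pics/scene0.png

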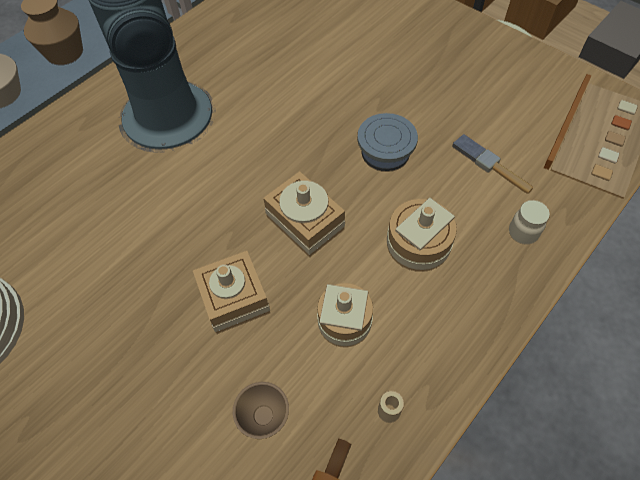

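View pics/wrist0.png

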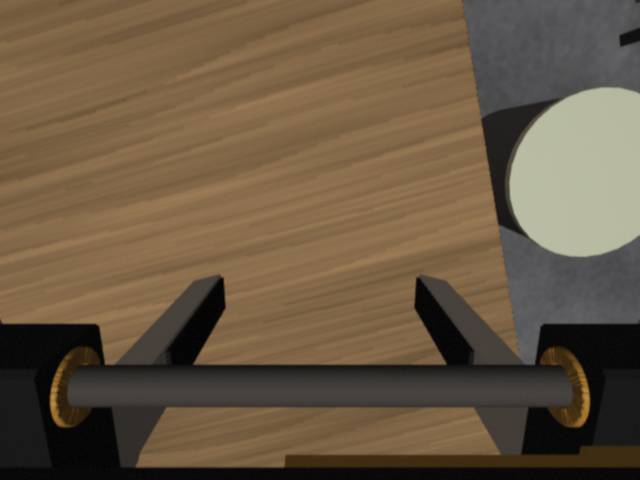

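```bash
cat > h.py <<'E'
from rig import *
import cv2,numpy as np
from scipy.spatial.transform import Rotation as Ro
def K(m):
    f=240/np.tan(np.radians(m["fov_y"])/2); return np.array([[f,0,m["cx"]],[0,f,m["cy"]],[0,0,1]])
def PR(n,s=None):
    m=camera_model(n)
    if n=="wrist":
        T=np.eye(4); T[:3,:3]=Ro.from_rotvec(s["eef_rot"]).as_matrix(); T[:3,3]=s["tool_pos"]
        W=np.linalg.inv(T@np.array(m["T_tool_cam"])); return K(m)@W[:3]
    return K(m)@np.c_[np.array(m["R"]),np.array(m["t"])]
def onplane(P,rc,z):
    r,c=rc; H=np.c_[P[:,0],P[:,1],P[:,2]*z+P[:,3]]
    p=np.linalg.solve(H,[c,r,1]); return p[:2]/p[2]
def tri(P1,a,P2,b):
    X=cv2.triangulatePoints(P1,P2,np.array([[a[1]],[a[0]]],float),np.array([[b[1]],[b[0]]],float)); return (X[:3]/X[3]).ravel()
def ortho(im,P,z,x0,x1,y0,y1,res):
    # output: col=(y1-y)/res (left=+y), row=(x1-x)/res
    H=np.c_[P[:,0],P[:,1],P[:,2]*z+P[:,3]]
    A=np.array([[0,-res,x1],[-res,0,y1],[0,0,1]],float)
    return cv2.warpPerspective(im,H@A,(int((y1-y0)/res),int((x1-x0)/res)),flags=cv2.WARP_INVERSE_MAP|cv2.INTER_LINEAR)
E
python3 - <<'E'
from h import *
Pt,Ps=PR("top"),PR("scene")
it=read_camera("top"); i2=read_camera("scene")
zz={"wheel":0,"raw_bowl":0}
for n in ["lid_big_knob","lid_small_knob","lid_square_knob","lid_oblong_knob","jar_big","jar_small","jar_square","jar_oblong","wheel","raw_bowl"]:
    a=landmark_of("top",n); b=landmark_of("scene",n)
    z=0.104 if "knob" in n else 0
    print(n,[(round(d["score"],2),np.round(d["at"]),np.round(onplane(Pt,d["at"],z),4)) for d in a[:2]],'|',[(round(d["score"],2),np.round(onplane(Ps,d["at"],z),4)) for d in b[:2]], np.round(tri(Pt,a[0]["at"],Ps,b[0]["at"]),4) if a and b else "")
o1=ortho(it,Pt,0.07,.25,.65,-.25,.25,.0008); o2=ortho(i2,Ps,.07,.25,.65,-.25,.25,.0008)
cv2.imwrite("pics/o1.png",o1[:,:,::-1]);cv2.imwrite("pics/o2.png",o2[:,:,::-1])
print(read_state()["t"])
E
```

```text
lid_big_knob [(0.91, array([294., 295.]), array([ 0.4547, -0.0116]))] | [(0.71, array([ 0.4592, -0.0095]))] [ 0.4566 -0.0093  0.1007]
lid_small_knob [(0.64, array([290., 408.]), array([ 0.459 , -0.2438]))] | [(0.64, array([ 0.4683, -0.2354]))] [ 0.4637 -0.2383  0.1011]
lid_square_knob [(0.98, array([195., 350.]), array([ 0.6657, -0.1324]))] | [(0.67, array([ 0.6649, -0.1382]))] [ 0.6649 -0.1352  0.1004]
lid_oblong_knob [(0.82, array([192., 243.]), array([0.6764, 0.0975]))] | [(0.55, array([0.6764, 0.1033]))] [0.6767 0.0989 0.1084]
jar_big [(0.58, array([210., 247.]), array([0.6674, 0.1068]))] | [] 
jar_small [(0.92, array([211., 350.]), array([ 0.6607, -0.14  ]))] | [(0.79, array([ 0.666 , -0.1425]))] [ 0.6637 -0.1401 -0.0085]
jar_square [(0.69, array([292., 395.]), array([ 0.4642, -0.2349]))] | [(0.98, array([ 0.4704, -0.2403]))] [ 0.4652 -0.2374 -0.0121]
jar_oblong [(0.64, array([194., 348.]), array([ 0.7021, -0.1371]))] | [(0.64, array([ 0.4651, -0.007 ])), (0.54, array([ 0.6639, -0.1406]))] [ 0.5981 -0.1287  0.2827]
wheel [(0.74, array([292., 186.]), array([0.4763, 0.2414]))] | [(0.64, array([0.4788, 0.2396]))] [ 0.4768  0.2428 -0.0045]
raw_bowl [(0.93, array([207., 443.]), array([ 0.6646, -0.3626]))] | [(0.64, array([ 0.6677, -0.3603]))] [ 0.6664 -0.3613 -0.0015]
1.25
```

```bash
python3 - <<'E'
from h import *
Pt,Ps=PR("top"),PR("scene")
it=read_camera("top"); i2=read_camera("scene")
np.save("it.npy",it);np.save("i2.npy",i2)
for k,(i,P) in enumerate([(it,Pt),(i2,Ps)]):
    o=ortho(i,P,0.07,.37,.76,-.32,.32,.0008); 
    cv2.imwrite(f"pics/o{k}b.png",o[:,:,::-1])
E
```

```text
(no output)
```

View pics/o0b.png

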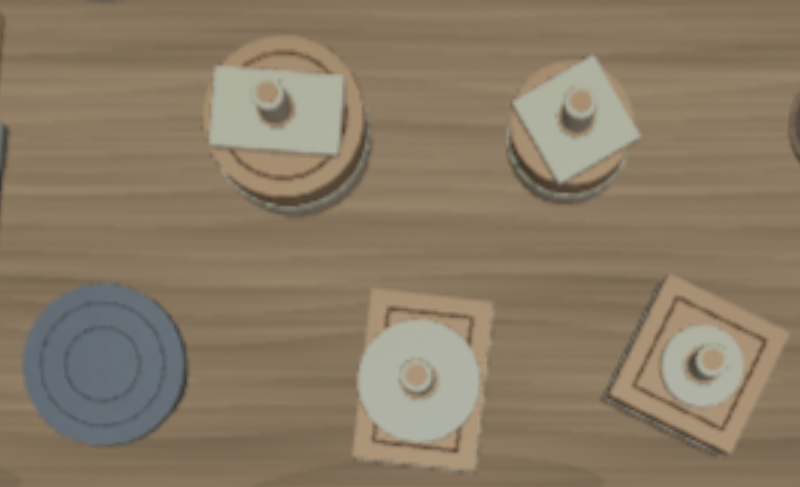

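View pics/o1b.png

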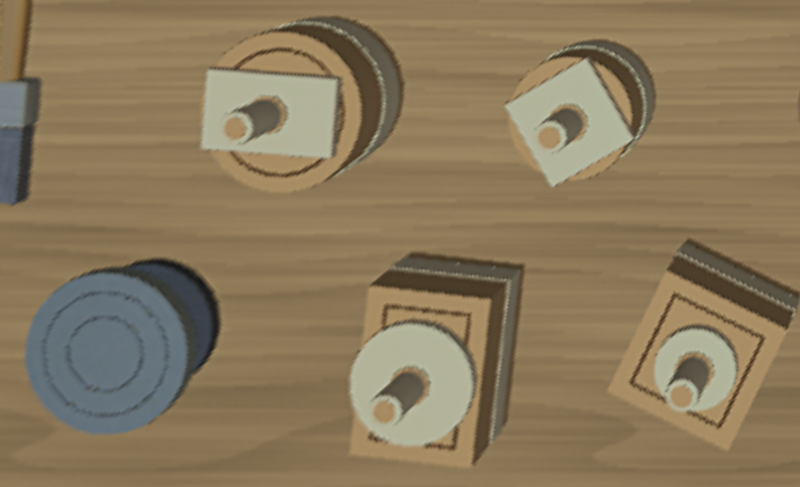

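```bash
python3 - <<'E'
from h import *
it=np.load("it.npy");i2=np.load("i2.npy")
res=.0005;x0,x1,y0,y1=.37,.76,-.32,.32
vis=[]
for nm,im in [("top",it),("scene",i2)]:
    P=PR(nm)
    for what,z in [("lid",.08),("jar",.07),("wheel",.06)]:
        o=ortho(im,P,z,x0,x1,y0,y1,res); hsv=cv2.cvtColor(o,cv2.COLOR_RGB2HSV).astype(int)
        h,s,v=hsv[...,0],hsv[...,1],hsv[...,2]
        if what=="lid": m=(s<65)&(v>150)&(h<60)
        elif what=="jar": m=((s<65)&(v>150)&(h<60))|((v>155)&(h<25))
        else: m=(h>95)&(h<125)&(v>85)
        m=cv2.morphologyEx(m.astype(np.uint8),cv2.MORPH_OPEN,np.ones((7,7)))
        vis.append(cv2.resize(m*255,None,fx=.3,fy=.3))
        n,L,st,_=cv2.connectedComponentsWithStats(m)
        for i in range(1,n):
            if st[i,4]<5000: continue
            c,_=cv2.findContours((L==i).astype(np.uint8),cv2.RETR_EXTERNAL,cv2.CHAIN_APPROX_NONE)
            c=cv2.convexHull(max(c,key=len)); (cx,cy),(w,hh),a=cv2.minAreaRect(c)
            (ex,ey),r=cv2.minEnclosingCircle(c)
            f=lambda u,v:(round(x1-v*res,4),round(y1-u*res,4))
            # world dir of the w side: image angle a (x right,y down): du=cos,dv=sin -> dy=-cos,dx=-sin
            ang=np.degrees(np.arctan2(-np.cos(np.radians(a)),-np.sin(np.radians(a))))%180
            print(nm,what,"rect",f(cx,cy),np.round([w*res*1e3,hh*res*1e3],1),"wdir",round(ang,1),"circ",f(ex,ey),round(2e3*r*res,1),"area%.0f"%(cv2.contourArea(c)*res*res*1e6))
cv2.imwrite("pics/masks.png",np.vstack([np.hstack(vis[:2]),np.hstack(vis[3:5])]))
E
```

```text
top lid rect (0.6622, -0.1403) [78.4 76.6] wdir 30.3 circ (0.6623, -0.1405) 103.3 area5860
top lid rect (0.6694, 0.0974) [105.3  64.7] wdir 85.7 circ (0.6687, 0.0968) 119.9 area6698
top lid rect (0.4545, -0.0165) [98. 99.] wdir 0.0 circ (0.4547, -0.0169) 101.8 area7692
top lid rect (0.4662, -0.2405) [66.5 65. ] wdir 0.0 circ (0.4663, -0.2399) 67.6 area3449
top jar rect (0.6678, 0.0943) [124.5 125.5] wdir 0.0 circ (0.6674, 0.0957) 130.5 area12548
top jar rect (0.6668, -0.144) [96.9 83.5] wdir 29.7 circ (0.6653, -0.1412) 104.7 area6899
top jar rect (0.4696, -0.2403) [107.4 107. ] wdir 63.8 circ (0.4698, -0.2403) 148.0 area11415
top jar rect (0.4564, -0.0172) [102.9 136.5] wdir 83.3 circ (0.457, -0.018) 163.9 area13670
top jar rect (0.4695, -0.2395) [74.3 74.5] wdir 63.8 circ (0.4692, -0.2394) 101.7 area5485
top wheel rect (0.4698, 0.2403) [128.5 129.5] wdir 0.0 circ (0.4695, 0.2403) 130.4 area13166
scene lid rect (0.6647, -0.1383) [75.6 76. ] wdir 30.2 circ (0.6647, -0.1381) 103.2 area5688
scene lid rect (0.6716, 0.0992) [103.6  63. ] wdir 85.7 circ (0.6718, 0.0993) 119.2 area6483
scene lid rect (0.4572, -0.0132) [95.5 96.5] wdir 0.0 circ (0.457, -0.0133) 97.6 area7329
scene lid rect (0.469, -0.238) [64. 64.] wdir 0.0 circ (0.469, -0.2381) 65.4 area3237
scene jar rect (0.6698, 0.096) [126.5 127. ] wdir 0.0 circ (0.6696, 0.0984) 133.6 area12944
scene jar rect (0.6616, -0.1296) [97.8 86. ] wdir 30.1 circ (0.6622, -0.1342) 104.3 area7148
scene jar rect (0.4716, -0.237) [109.6 108.2] wdir 63.7 circ (0.4714, -0.2369) 149.1 area11738
scene jar rect (0.4972, -0.0198) [97.4 57.3] wdir 83.4 circ (0.4972, -0.0203) 111.2 area4825
scene jar rect (0.4458, -0.0106) [104.  109.2] wdir 83.4 circ (0.4362, -0.0124) 130.9 area9859
scene wheel rect (0.4733, 0.2428) [128.5 128.5] wdir 0.0 circ (0.4728, 0.2425) 130.4 area13135
```

View pics/masks.png

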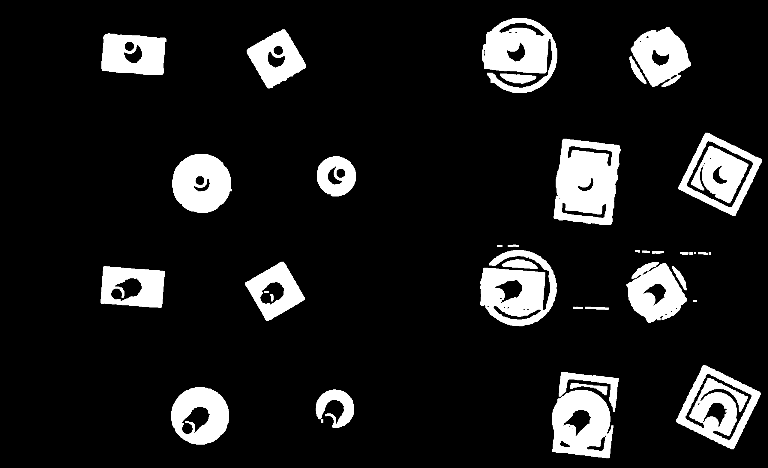

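```bash
cat >> h.py <<'E'
def plan(p,yaw,n=None,grip=1,st=38,sr=.11,off=0,quiet=False):
    """rows to TCP p with tool x down; tool z at world angle yaw(deg)"""
    s=read_state(); Rc=Ro.from_rotvec(s["eef_rot"]); pc=np.array(s["tool_pos"])
    y=np.radians(yaw); zt=np.array([np.cos(y),np.sin(y),0]); xt=np.array([0,0,-1.]); yt=np.cross(zt,xt)
    Rt=Ro.from_matrix(np.c_[xt,yt,zt]); dr=(Rc.inv()*Rt).as_rotvec(); d=np.array(p)-pc
    m=max(int(np.ceil(max(np.linalg.norm(d)*1e3/st,np.linalg.norm(dr)/sr))),1)
    n=max(m,n or 1)
    L=[];W=[]
    for i in range(n):
        R=Rc*Ro.from_rotvec(dr*i/n)
        L.append([round(float(v),1) for v in R.inv().apply(d/n)*1e3]); W.append([round(float(v),3) for v in dr/n])
    print("n",n,"dist",np.round(d*1e3,1),"dr",np.round(dr,3))
    for k in range(0,n,12): print(str(L[k:k+12]).replace(" ",""),str(W[k:k+12]).replace(" ",""))
def info():
    s=read_state(); R=Ro.from_rotvec(s["eef_rot"]).as_matrix()
    print("t",round(s["t"],2),"p",np.round(s["tool_pos"],4),"x",np.round(R[:,0],3),"yaw",round(np.degrees(np.arctan2(R[1,2],R[0,2])),2),"j",np.round(s["joint_pos"],2),"F",np.round(s["wrist_force"],2),"w",round(s["width"],4))
E
python3 - <<'E'
from h import *
info(); s=read_state()
R=Ro.from_rotvec(s["eef_rot"]).as_matrix();yaw=np.degrees(np.arctan2(R[1,2],R[0,2]))
plan([.669,.098,.25],yaw)
E
```

```text
t 1.35 p [0.1695 0.6275 0.2164] x [-0. -0. -1.] yaw 74.89 j [ 1.13  0.25  1.56 -0.    1.34 -0.17] F [ 0.15 -0.32  0.23] w 0.0942
n 20 dist [ 499.5 -529.5   33.6] dr [ 0. -0.  0.]
[[-1.7,-31.0,-19.0],[-1.7,-31.0,-19.0],[-1.7,-31.0,-19.0],[-1.7,-31.0,-19.0],[-1.7,-31.0,-19.0],[-1.7,-31.0,-19.0],[-1.7,-31.0,-19.0],[-1.7,-31.0,-19.0],[-1.7,-31.0,-19.0],[-1.7,-31.0,-19.0],[-1.7,-31.0,-19.0],[-1.7,-31.0,-19.0]] [[0.0,-0.0,0.0],[0.0,-0.0,0.0],[0.0,-0.0,0.0],[0.0,-0.0,0.0],[0.0,-0.0,0.0],[0.0,-0.0,0.0],[0.0,-0.0,0.0],[0.0,-0.0,0.0],[0.0,-0.0,0.0],[0.0,-0.0,0.0],[0.0,-0.0,0.0],[0.0,-0.0,0.0]]
[[-1.7,-31.0,-19.0],[-1.7,-31.0,-19.0],[-1.7,-31.0,-19.0],[-1.7,-31.0,-19.0],[-1.7,-31.0,-19.0],[-1.7,-31.0,-19.0],[-1.7,-31.0,-19.0],[-1.7,-31.0,-19.0]] [[0.0,-0.0,0.0],[0.0,-0.0,0.0],[0.0,-0.0,0.0],[0.0,-0.0,0.0],[0.0,-0.0,0.0],[0.0,-0.0,0.0],[0.0,-0.0,0.0],[0.0,-0.0,0.0]]
```

Call:
{"name": "carry_out", "arguments": {"linear": [[-2,-16,-10],[-2,-31,-19],[-2,-31,-19],[-2,-31,-19],[-2,-31,-19],[-2,-31,-19],[-2,-31,-19],[-2,-31,-19],[-2,-31,-19],[-2,-31,-19],[-2,-31,-19],[-2,-31,-19]], "delta_rot": [[0,0,0],[0,0,0],[0,0,0],[0,0,0],[0,0,0],[0,0,0],[0,0,0],[0,0,0],[0,0,0],[0,0,0],[0,0,0],[0,0,0]], "gripper": [1,1,1,1,1,1,1,1,1,1,1,1], "force": 15}}

```text
t: 2.35
tool_pos: [0.4649, 0.3152, 0.2418]
eef_rot: [-1.021, 1.314, 1.023]
wrist_force: [0.3, 0.6, -0.6]
width: 0.0939
```

```bash
cat >> h.py <<'E'
def plan2(p,yaw,st=38,sr=.11,n=None):
    """compact: separates rotation (first) is not done; prints unique rows w/ counts"""
    import io,contextlib,re
    plan(p,yaw,n=n,st=st,sr=sr)
E
python3 - <<'E'
from h import *
info()
plan([.669,.098,.25],74.9)
E
```

```text
t 2.35 p [0.4649 0.3152 0.2418] x [ 0.002  0.003 -1.   ] yaw 75.65 j [ 0.39  0.02  1.76  0.    1.36 -0.93] F [ 0.32  0.6  -0.59] w 0.0939
n 8 dist [ 204.1 -217.2    8.2] dr [0.013 0.004 0.001]
[[-1.1,-31.4,-20.0],[-1.1,-31.5,-19.9],[-1.1,-31.5,-19.9],[-1.1,-31.5,-19.8],[-1.0,-31.6,-19.8],[-1.0,-31.6,-19.7],[-1.0,-31.6,-19.7],[-1.0,-31.7,-19.6]] [[0.002,0.0,0.0],[0.002,0.0,0.0],[0.002,0.0,0.0],[0.002,0.0,0.0],[0.002,0.0,0.0],[0.002,0.0,0.0],[0.002,0.0,0.0],[0.002,0.0,0.0]]
```

Call:
{"name": "carry_out", "arguments": {"linear": [[-1,-31,-20],[-1,-31,-20],[-1,-31,-20],[-1,-32,-20],[-1,-32,-20],[-1,-32,-20],[-1,-25,-16],[-1,-15,-9],[0,-8,-5],[0,0,0]], "delta_rot": [[0.002,0,0],[0.002,0,0],[0.002,0,0],[0.002,0,0],[0.002,0,0],[0.002,0,0],[0,0,0],[0,0,0],[0,0,0],[0,0,0]], "gripper": [1,1,1,1,1,1,1,1,1,1]}}

```text
t: 3.18
tool_pos: [0.6681, 0.0908, 0.2515]
eef_rot: [-1.006, 1.318, 1.004]
wrist_force: [0.3, 0.2, -0.1]
width: 0.0936
```

```bash
cat >> h.py <<'E'
def wfit(tag,z=.08,c=None,half=.09,res=.0005,jz=None):
    s=read_state(); im=read_camera("wrist"); P=PR("wrist",s)
    c=s["tool_pos"][:2] if c is None else c
    x0,x1,y0,y1=c[0]-half,c[0]+half,c[1]-half,c[1]+half
    o=ortho(im,P,z,x0,x1,y0,y1,res); cv2.imwrite(f"pics/{tag}_o.png",o[:,:,::-1]); cv2.imwrite(f"pics/{tag}.png",im[:,:,::-1])
    hsv=cv2.cvtColor(o,cv2.COLOR_RGB2HSV).astype(int); h,s_,v=hsv[...,0],hsv[...,1],hsv[...,2]
    m=((s_<65)&(v>150)&(h<60)).astype(np.uint8); m=cv2.morphologyEx(m,cv2.MORPH_OPEN,np.ones((7,7)))
    n,L,st,_=cv2.connectedComponentsWithStats(m)
    for i in range(1,n):
        if st[i,4]<4000: continue
        k,_=cv2.findContours((L==i).astype(np.uint8),cv2.RETR_EXTERNAL,cv2.CHAIN_APPROX_NONE)
        k=cv2.convexHull(max(k,key=len)); (cx,cy),(w,hh),a=cv2.minAreaRect(k);(ex,ey),r=cv2.minEnclosingCircle(k)
        f=lambda u,v:(round(x1-v*res,4),round(y1-u*res,4))
        ang=np.degrees(np.arctan2(-np.cos(np.radians(a)),-np.sin(np.radians(a))))%180
        print("lid rect",f(cx,cy),np.round([w*res*1e3,hh*res*1e3],1),"wdir",round(ang,1),"circ",f(ex,ey),round(2e3*r*res,1))
    return P
E
python3 - <<'E'
from h import *
info()
P=wfit("w1",half=.1)
for a in landmark_of("wrist","lid_oblong_knob"): print(a["score"],onplane(P,a["at"],.104))
E
```

```text
t 3.18 p [0.6681 0.0908 0.2515] x [ 0.007  0.003 -1.   ] yaw 74.4 j [-0.03  0.27  1.46  0.    1.4  -1.33] F [ 0.34  0.16 -0.1 ] w 0.0936
lid rect (np.float64(0.6698), np.float64(0.099)) [102.3  62.5] wdir 85.6 circ (np.float64(0.6698), np.float64(0.099)) 117.8
0.66 [0.67044546 0.10039732]
```

View pics/w1.png

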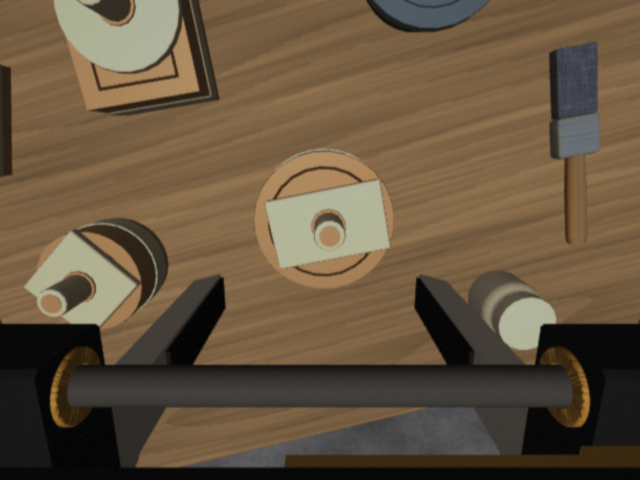

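View pics/w1_o.png

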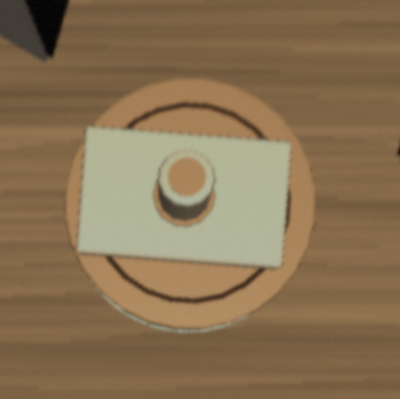

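```bash
python3 - <<'E'
from h import *
info()
plan([.670,.0987,.096],75,st=25,n=7)
E
```

```text
t 3.28 p [0.6669 0.0927 0.2515] x [ 0.006  0.004 -1.   ] yaw 74.51 j [-0.03  0.27  1.46  0.    1.4  -1.33] F [-0.39 -0.12 -0.59] w 0.0934
n 7 dist [   3.1    6.  -155.5] dr [-0.009  0.005  0.005]
[[22.2,-0.1,0.8],[22.2,-0.1,0.8],[22.2,-0.1,0.9],[22.2,-0.1,0.9],[22.2,-0.2,0.9],[22.2,-0.2,0.9],[22.2,-0.2,0.9]] [[-0.001,0.001,0.001],[-0.001,0.001,0.001],[-0.001,0.001,0.001],[-0.001,0.001,0.001],[-0.001,0.001,0.001],[-0.001,0.001,0.001],[-0.001,0.001,0.001]]
```

Call:
{"name": "carry_out", "arguments": {"linear": [[15,0,1.5],[25,0,1.5],[25,0,1.5],[25,0,1],[20,0,0.5],[10,0,0],[0,0,0]], "delta_rot": [[-0.002,0.002,0.002],[-0.002,0.001,0.001],[-0.002,0.001,0.001],[-0.001,0,0],[0,0,0],[0,0,0],[0,0,0]], "gripper": [1,1,1,1,1,1,1]}}

```text
t: 3.87
tool_pos: [0.6628, 0.1096, 0.124]
eef_rot: [-1.021, 1.315, 1.024]
wrist_force: [0.4, -0.3, 0.0]
width: 0.0942
```

```bash
python3 - <<'E'
from h import *
info()
plan([.670,.0987,.096],75,st=10)
s=[]
for i in range(3): read_camera("wrist"); s.append(read_state()["tool_pos"])
print(np.round(s,4))
E
```

```text
t 3.87 p [0.6628 0.1096 0.124 ] x [ 0.     0.002 -1.   ] yaw 75.66 j [-0.01  0.38  1.56  0.    1.2  -1.33] F [ 0.38 -0.28  0.  ] w 0.0942
n 4 dist [  7.2 -10.9 -28. ] dr [ 0.011  0.002 -0.   ]
[[7.0,-2.4,-2.2],[7.0,-2.4,-2.2],[7.0,-2.4,-2.2],[7.0,-2.4,-2.2]] [[0.003,0.001,-0.0],[0.003,0.001,-0.0],[0.003,0.001,-0.0],[0.003,0.001,-0.0]]
[[0.6632 0.1096 0.125 ]
 [0.6645 0.1092 0.1269]
 [0.6657 0.1089 0.1285]]
```

Call:
{"name": "carry_out", "arguments": {"linear": [[0,0,0],[0,0,0],[0,0,0]], "delta_rot": [[0,0,0],[0,0,0],[0,0,0]], "gripper": [1,1,1]}}

```text
t: 4.27
tool_pos: [0.6684, 0.1091, 0.1336]
eef_rot: [-1.027, 1.304, 1.014]
wrist_force: [0.7, 0.8, 0.2]
width: 0.0941
```

```bash
python3 - <<'E'
from h import *
info()
plan([.670,.0987,.096],75,st=10)
E
```

```text
t 4.27 p [0.6684 0.1091 0.1336] x [ 0.016  0.002 -1.   ] yaw 75.63 j [-0.01  0.38  1.55  0.    1.2  -1.33] F [0.71 0.76 0.16] w 0.0941
n 4 dist [  1.6 -10.4 -37.6] dr [0.011 0.006 0.015]
[[9.4,-0.9,-2.5],[9.4,-0.9,-2.5],[9.4,-1.0,-2.4],[9.4,-1.0,-2.4]] [[0.003,0.001,0.004],[0.003,0.001,0.004],[0.003,0.001,0.004],[0.003,0.001,0.004]]
```

Call:
{"name": "carry_out", "arguments": {"linear": [[0,0,0],[0,0,0]], "delta_rot": [[0,0,0],[0,0,0]], "gripper": [0.2,0.2]}}

```text
t: 4.43
tool_pos: [0.6697, 0.1089, 0.1358]
eef_rot: [-1.028, 1.301, 1.011]
wrist_force: [-0.4, -0.7, 0.2]
width: 0.0842
```

```bash
python3 - <<'E'
from h import *
info()
read_camera("top");info();read_camera("top");info();read_camera("top");info()
plan([.670,.0987,.096],75,st=10)
E
```

```text
t 4.43 p [0.6697 0.1089 0.1358] x [ 0.019  0.002 -1.   ] yaw 75.61 j [-0.01  0.37  1.55  0.    1.2  -1.33] F [-0.44 -0.69  0.2 ] w 0.0842
t 4.48 p [0.6698 0.1089 0.1359] x [ 0.019  0.002 -1.   ] yaw 75.61 j [-0.01  0.37  1.55  0.    1.2  -1.33] F [-0.13 -0.54  0.36] w 0.0798
t 4.53 p [0.6695 0.1089 0.1355] x [ 0.019  0.002 -1.   ] yaw 75.61 j [-0.01  0.37  1.55  0.    1.2  -1.33] F [-1.13 -0.71  0.5 ] w 0.0759
t 4.58 p [0.6693 0.1089 0.1352] x [ 0.018  0.002 -1.   ] yaw 75.61 j [-0.01  0.37  1.55  0.    1.2  -1.33] F [ 0.17 -0.12  0.54] w 0.0723
n 5 dist [  0.7 -10.2 -39.2] dr [0.011 0.007 0.017]
[[7.8,-0.5,-2.0],[7.8,-0.5,-2.0],[7.8,-0.6,-2.0],[7.8,-0.6,-2.0],[7.8,-0.6,-1.9]] [[0.002,0.001,0.003],[0.002,0.001,0.003],[0.002,0.001,0.003],[0.002,0.001,0.003],[0.002,0.001,0.003]]
```

Call:
{"name": "carry_out", "arguments": {"linear": [[2,0,-3],[4,0,-3],[5,0,-2],[4,0,-1],[0,0,0],[0,0,0],[0,0,0]], "delta_rot": [[0.003,0.002,0.005],[0.003,0.002,0.005],[0.002,0.001,0.004],[0.001,0.001,0.002],[0,0,0],[0,0,0],[0,0,0]], "gripper": [0.2,0.2,0.2,0.2,0.2,0.2,0.2]}}

```text
t: 5.17
tool_pos: [0.666, 0.0988, 0.1168]
eef_rot: [-1.013, 1.325, 1.016]
wrist_force: [-0.8, 0.1, -0.1]
width: 0.0563
```

```bash
python3 - <<'E'
from h import *
info()
plan([.670,.0987,.096],75,st=10)
E
```

```text
t 5.17 p [0.666  0.0988 0.1168] x [-0.004  0.    -1.   ] yaw 75.0 j [-0.02  0.4   1.56  0.    1.19 -1.33] F [-0.75  0.08 -0.11] w 0.0563
n 3 dist [  4.   -0.1 -20.8] dr [-0.    -0.001 -0.004]
[[6.9,-1.3,0.3],[6.9,-1.3,0.3],[6.9,-1.3,0.3]] [[-0.0,-0.0,-0.001],[-0.0,-0.0,-0.001],[-0.0,-0.0,-0.001]]
```

Call:
{"name": "carry_out", "arguments": {"linear": [[3,-2,0],[6,-1,0],[6,-1,0],[3,0,0],[0,0,0],[0,0,0],[0,0,0]], "delta_rot": [[0,0,-0.001],[0,0,-0.001],[0,0,-0.001],[0,0,0],[0,0,0],[0,0,0],[0,0,0]], "gripper": [0.2,0.2,0.2,0.2,0.2,0.2,0.2]}}

```text
t: 5.75
tool_pos: [0.6702, 0.0979, 0.0965]
eef_rot: [-1.015, 1.323, 1.015]
wrist_force: [-0.5, 0.2, -0.4]
width: 0.0562
```

```bash
python3 - <<'E'
from h import *
info()
plan([.670,.0987,.096],75,st=10)
im=read_camera("wrist"); cv2.imwrite("pics/w2.png",im[:,:,::-1])
E
```

```text
t 5.75 p [0.6702 0.0979 0.0965] x [-0.001 -0.001 -1.   ] yaw 75.02 j [-0.02  0.43  1.56 -0.    1.16 -1.33] F [-0.46  0.2  -0.42] w 0.0562
n 1 dist [-0.2  0.8 -0.5] dr [ 0.    -0.001 -0.001]
[[0.5,0.4,0.7]] [[0.0,-0.001,-0.001]]
```

View pics/w2.png

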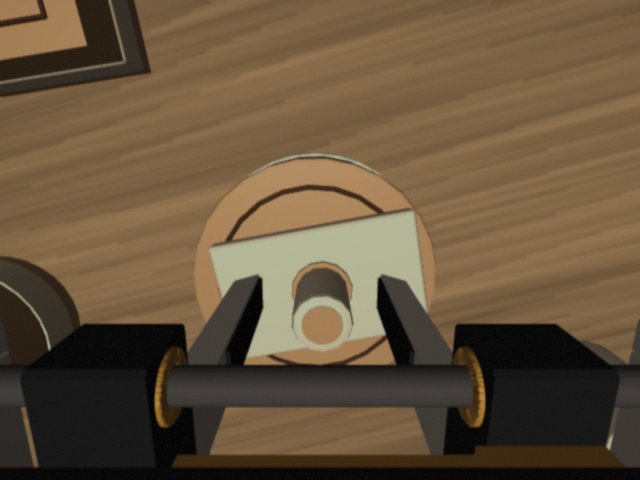

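Call:
{"name": "carry_out", "arguments": {"linear": [[0,0,0],[0,0,0],[0,0,0],[0,0,0],[0,0,0],[0,0,0],[0,0,0],[-2,0,0],[-4,0,0],[-6,0,0],[-8,0,0]], "delta_rot": [[0,0,0],[0,0,0],[0,0,0],[0,0,0],[0,0,0],[0,0,0],[0,0,0],[0,0,0],[0,0,0],[0,0,0],[0,0,0]], "gripper": [-1,-1,-1,-1,-1,-1,-1,-1,-1,-1,-1], "force": 20}}

```text
t: 6.72
tool_pos: [0.6688, 0.098, 0.1161]
eef_rot: [-1.013, 1.326, 1.017]
wrist_force: [-0.0, -1.6, -1.3]
width: 0.0257
```

```bash
python3 - <<'E'
from h import *
info()
im=read_camera("wrist"); cv2.imwrite("pics/w3.png",im[:,:,::-1])
info()
plan([.471,.2413,.16],75,st=30)
E
```

```text
t 6.72 p [0.6688 0.098  0.1161] x [-0.004 -0.001 -1.   ] yaw 75.02 j [-0.02  0.4   1.55 -0.    1.19 -1.33] F [-0.03 -1.6  -1.26] w 0.0257
t 6.77 p [0.6701 0.098  0.1186] x [-0.001 -0.001 -1.   ] yaw 75.03 j [-0.02  0.4   1.55 -0.    1.19 -1.33] F [ 0.39  0.23 -0.43] w 0.0256
n 9 dist [-199.1  143.3   41.4] dr [ 0.    -0.001 -0.001]
[[-4.6,25.5,9.7],[-4.6,25.5,9.7],[-4.6,25.5,9.7],[-4.6,25.5,9.7],[-4.6,25.5,9.7],[-4.6,25.5,9.7],[-4.6,25.5,9.7],[-4.6,25.5,9.7],[-4.6,25.5,9.6]] [[0.0,-0.0,-0.0],[0.0,-0.0,-0.0],[0.0,-0.0,-0.0],[0.0,-0.0,-0.0],[0.0,-0.0,-0.0],[0.0,-0.0,-0.0],[0.0,-0.0,-0.0],[0.0,-0.0,-0.0],[0.0,-0.0,-0.0]]
```

View pics/w3.png

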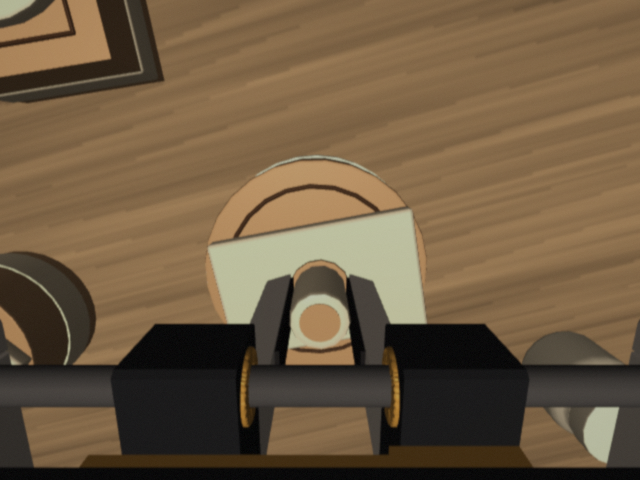

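Call:
{"name": "carry_out", "arguments": {"linear": [[-8,6,3],[-8,15,6],[-6,25,10],[-5,30,11],[-4,30,11],[-3,30,11],[-2,30,11],[-2,25,9],[0,16,6],[0,8,3],[0,0,0],[0,0,0]], "delta_rot": [[0,0,0],[0,0,0],[0,0,0],[0,0,0],[0,0,0],[0,0,0],[0,0,0],[0,0,0],[0,0,0],[0,0,0],[0,0,0],[0,0,0]], "gripper": [-1,-1,-1,-1,-1,-1,-1,-1,-1,-1,-1,-1]}}

```text
t: 7.77
tool_pos: [0.4757, 0.2391, 0.1682]
eef_rot: [-1.017, 1.31, 1.007]
wrist_force: [0.3, -0.9, -1.8]
width: 0.0258
```

```bash
python3 - <<'E'
from h import *
info()
plan([.471,.2413,.16],75,st=10)
plan([.471,.2413,.0965],75,st=10)
E
```

```text
t 7.77 p [0.4757 0.2391 0.1682] x [ 0.013  0.002 -1.   ] yaw 74.97 j [ 0.25  0.01  1.91 -0.    1.21 -1.05] F [ 0.31 -0.89 -1.84] w 0.0258
n 1 dist [-4.7  2.2 -8.2] dr [-0.001  0.006  0.012]
[[8.2,5.2,0.8]] [[-0.001,0.006,0.012]]
n 8 dist [ -4.7   2.2 -71.7] dr [-0.001  0.006  0.012]
[[9.0,0.7,0.1],[9.0,0.7,0.1],[9.0,0.7,0.1],[9.0,0.7,0.1],[9.0,0.7,0.1],[9.0,0.7,0.1],[9.0,0.7,0.1],[9.0,0.6,0.1]] [[-0.0,0.001,0.002],[-0.0,0.001,0.002],[-0.0,0.001,0.002],[-0.0,0.001,0.002],[-0.0,0.001,0.002],[-0.0,0.001,0.002],[-0.0,0.001,0.002],[-0.0,0.001,0.002]]
```

Call:
{"name": "carry_out", "arguments": {"linear": [[5,1,0],[10,1,0],[15,1,0],[15,1,0],[12,1,0],[7,0,0],[4,0,0],[0,0,0],[0,0,0],[0,0,0]], "delta_rot": [[0,0.002,0.003],[0,0.002,0.003],[0,0.001,0.003],[0,0.001,0.003],[0,0,0],[0,0,0],[0,0,0],[0,0,0],[0,0,0],[0,0,0]], "gripper": [-1,-1,-1,-1,-1,-1,-1,-1,-1,-1]}}

```text
t: 8.6
tool_pos: [0.4769, 0.236, 0.0941]
eef_rot: [-1.007, 1.327, 1.007]
wrist_force: [0.2, -0.3, -2.0]
width: 0.0254
```

```bash
python3 - <<'E'
from h import *
info()
plan([.471,.2413,.0945],75,st=10)
E
```

```text
t 8.6 p [0.4769 0.236  0.0941] x [-0.001 -0.001 -1.   ] yaw 74.43 j [ 0.25  0.12  1.94 -0.    1.08 -1.05] F [ 0.2  -0.28 -2.  ] w 0.0254
n 1 dist [-5.9  5.3  0.4] dr [-0.01  -0.002 -0.001]
[[-0.4,7.1,3.5]] [[-0.01,-0.002,-0.001]]
```

Call:
{"name": "carry_out", "arguments": {"linear": [[0.6,0,0],[0.6,0,0],[0.6,0,0],[0,0,0]], "delta_rot": [[0,0,0],[0,0,0],[0,0,0],[0,0,0]], "gripper": [-1,-1,-1,-1]}}

```text
t: 8.93
tool_pos: [0.4786, 0.2362, 0.0941]
eef_rot: [-1.009, 1.323, 1.004]
wrist_force: [-0.2, -0.3, -1.4]
width: 0.026
```

```bash
python3 - <<'E'
from h import *
info()
E
```

```text
t 8.93 p [0.4786 0.2362 0.0941] x [ 0.003 -0.001 -1.   ] yaw 74.44 j [ 0.25  0.12  1.94 -0.    1.08 -1.05] F [-0.23 -0.3  -1.43] w 0.026
```

Call:
{"name": "carry_out", "arguments": {"linear": [[1,0.5,0],[1,0.5,0],[1,0,0]], "delta_rot": [[0,0,0],[0,0,0],[0,0,0]], "gripper": [-1,-1,-1]}}

```text
t: 9.18
tool_pos: [0.4788, 0.2364, 0.0936]
eef_rot: [-1.011, 1.322, 1.003]
wrist_force: [-4.1, -0.4, 7.3]
width: 0.0257
```

```bash
python3 - <<'E'
from h import *
info();read_camera("top");info()
E
```

```text
t 9.18 p [0.4788 0.2364 0.0936] x [ 0.006 -0.002 -1.   ] yaw 74.48 j [ 0.25  0.12  1.94 -0.    1.07 -1.05] F [-4.06 -0.4   7.3 ] w 0.0257
t 9.23 p [0.4788 0.2364 0.0936] x [ 0.005 -0.001 -1.   ] yaw 74.48 j [ 0.25  0.12  1.94 -0.    1.07 -1.05] F [-2.91 -2.64  6.41] w 0.0255
```

Call:
{"name": "carry_out", "arguments": {"linear": [[0,0,0],[0,0,0],[0,0,0],[0,0,0],[-3,0,0],[-10,0,0],[-20,0,0],[-30,0,0],[-30,0,0],[-20,0,0],[-10,0,0]], "delta_rot": [[0,0,0],[0,0,0],[0,0,0],[0,0,0],[0,0,0],[0,0,0],[0,0,0],[0,0,0],[0,0,0],[0,0,0],[0,0,0]], "gripper": [0.2,0.2,0.2,0.2,0.2,0.2,0.2,0.2,0.2,0.2,0.2]}}

```text
t: 10.15
tool_pos: [0.4757, 0.2363, 0.2215]
eef_rot: [-1.009, 1.327, 1.006]
wrist_force: [0.5, 0.2, 0.4]
width: 0.0566
```

```bash
python3 - <<'E'
from h import *
info()
wfit("w4",z=.076)
plan([.4558,-.0150,.2],75,st=30)
E
```

```text
t 10.15 p [0.4757 0.2363 0.2215] x [-0.    -0.003 -1.   ] yaw 74.48 j [ 0.25 -0.04  1.85 -0.    1.33 -1.05] F [0.54 0.18 0.38] w 0.0566
lid rect (np.float64(0.4777), np.float64(0.2366)) [102.9  63.2] wdir 85.1 circ (np.float64(0.478), np.float64(0.2365)) 118.9
n 9 dist [ -21.  -251.6  -23.3] dr [-0.009 -0.001  0.003]
[[2.6,-5.2,-27.6],[2.6,-5.2,-27.6],[2.6,-5.2,-27.6],[2.6,-5.1,-27.6],[2.6,-5.1,-27.6],[2.6,-5.1,-27.6],[2.6,-5.1,-27.6],[2.6,-5.0,-27.6],[2.6,-5.0,-27.6]] [[-0.001,-0.0,0.0],[-0.001,-0.0,0.0],[-0.001,-0.0,0.0],[-0.001,-0.0,0.0],[-0.001,-0.0,0.0],[-0.001,-0.0,0.0],[-0.001,-0.0,0.0],[-0.001,-0.0,0.0],[-0.001,-0.0,0.0]]
```

View pics/w4.png

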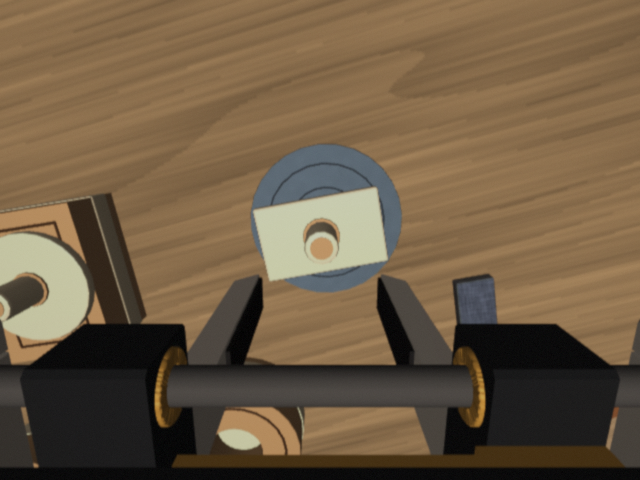

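Call:
{"name": "carry_out", "arguments": {"linear": [[2,-3,-12],[3,-5,-25],[3,-5,-30],[3,-5,-35],[3,-5,-35],[3,-5,-35],[3,-5,-30],[3,-5,-22],[0,-4,-14],[0,-2,-7],[0,0,0],[0,0,0]], "delta_rot": [[-0.001,0,0],[-0.001,0,0],[-0.001,0,0],[-0.001,0,0],[-0.001,0,0],[-0.001,0,0],[-0.001,0,0],[-0.001,0,0],[-0.001,0,0],[0,0,0],[0,0,0],[0,0,0]], "gripper": [0.2,0.2,0.2,0.2,0.2,0.2,0.2,0.2,0.2,0.2,0.2,0.2]}}

```text
t: 11.2
tool_pos: [0.443, -0.0261, 0.1835]
eef_rot: [-1.006, 1.336, 1.029]
wrist_force: [0.3, -0.2, 0.6]
width: 0.0563
```

```bash
python3 - <<'E'
from h import *
info()
P=wfit("w5",z=.08)
info()
for a in landmark_of("wrist","lid_big_knob"): print(a["score"],onplane(P,a["at"],.104))
plan([.456,-.015,.125],75,st=15)
E
```

```text
t 11.2 p [ 0.443  -0.0261  0.1835] x [-0.02   0.002 -1.   ] yaw 75.09 j [-0.31 -0.21  2.08 -0.    1.29 -1.62] F [ 0.3  -0.18  0.56] w 0.0563
lid rect (np.float64(0.4542), np.float64(-0.015)) [93.3 96.4] wdir 40.0 circ (np.float64(0.4553), np.float64(-0.0139)) 96.7
t 11.25 p [ 0.443  -0.0258  0.1835] x [-0.02   0.002 -1.   ] yaw 75.14 j [-0.31 -0.21  2.08 -0.    1.29 -1.62] F [-0.3   0.18 -0.37] w 0.0561
0.56 [ 0.45746022 -0.01187764]
0.4 [ 0.4429314  -0.17192876]
n 5 dist [ 12.7  10.5 -58.9] dr [ 0.003 -0.004 -0.019]
[[11.7,-2.2,2.7],[11.7,-2.1,2.7],[11.7,-2.1,2.7],[11.8,-2.0,2.7],[11.8,-2.0,2.7]] [[0.001,-0.001,-0.004],[0.001,-0.001,-0.004],[0.001,-0.001,-0.004],[0.001,-0.001,-0.004],[0.001,-0.001,-0.004]]
```

View pics/w5_o.png

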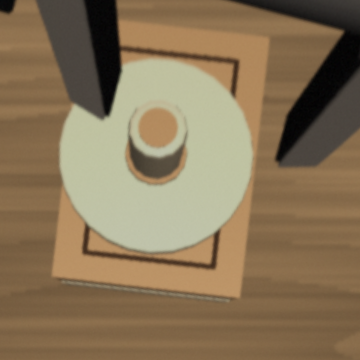

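Call:
{"name": "carry_out", "arguments": {"linear": [[4,-4,4],[8,-4,4],[10,-2,3],[10,-1,2],[6,0,0],[3,0,0],[0,0,0],[0,0,0]], "delta_rot": [[0.001,-0.001,-0.005],[0.001,-0.001,-0.005],[0.001,-0.001,-0.005],[0,-0.001,-0.004],[0,0,0],[0,0,0],[0,0,0],[0,0,0]], "gripper": [0.2,0.2,0.2,0.2,0.2,0.2,0.2,0.2]}}

```text
t: 11.97
tool_pos: [0.4595, -0.0091, 0.1386]
eef_rot: [-1.021, 1.315, 1.021]
wrist_force: [0.0, -0.6, 0.6]
width: 0.0565
```

```bash
python3 - <<'E'
from h import *
info()
plan([.456,-.0143,.097],75,st=10)
im=read_camera("wrist"); cv2.imwrite("pics/w6.png",im[:,:,::-1]);info()
E
```

```text
t 11.97 p [ 0.4595 -0.0091  0.1386] x [ 0.002  0.001 -1.   ] yaw 75.55 j [-0.27 -0.13  2.1   0.    1.17 -1.59] F [ 0.04 -0.59  0.63] w 0.0565
n 5 dist [ -3.5  -5.2 -41.6] dr [0.01  0.002 0.002]
[[8.3,0.4,-1.2],[8.3,0.4,-1.2],[8.3,0.4,-1.2],[8.3,0.4,-1.2],[8.3,0.4,-1.2]] [[0.002,0.0,0.0],[0.002,0.0,0.0],[0.002,0.0,0.0],[0.002,0.0,0.0],[0.002,0.0,0.0]]
t 12.02 p [ 0.4595 -0.0092  0.1387] x [ 0.002  0.001 -1.   ] yaw 75.54 j [-0.27 -0.13  2.1   0.    1.17 -1.59] F [-0.54 -0.14 -0.5 ] w 0.0563
```

View pics/w6.png

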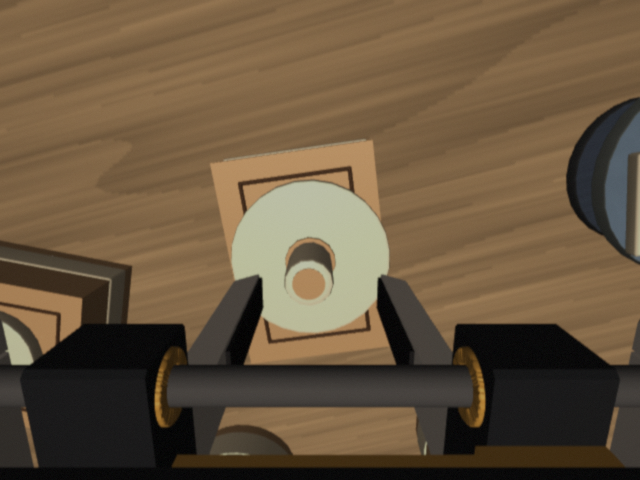

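Call:
{"name": "carry_out", "arguments": {"linear": [[3,1,-2],[7,1,-2],[9,0,-1],[9,0,0],[7,0,0],[4,0,0],[0,0,0],[0,0,0],[0,0,0]], "delta_rot": [[0.003,0.001,0.001],[0.003,0,0],[0.002,0,0],[0,0,0],[0,0,0],[0,0,0],[0,0,0],[0,0,0],[0,0,0]], "gripper": [0.2,0.2,0.2,0.2,0.2,0.2,0.2,0.2,0.2]}}

```text
t: 12.77
tool_pos: [0.4563, -0.0146, 0.096]
eef_rot: [-1.014, 1.32, 1.012]
wrist_force: [0.1, -0.1, 1.2]
width: 0.0565
```

```bash
python3 - <<'E'
from h import *
info()
plan([.456,-.0143,.097],75,st=10)
im=read_camera("wrist"); cv2.imwrite("pics/w7.png",im[:,:,::-1]);info()
E
```

```text
t 12.77 p [ 0.4563 -0.0146  0.096 ] x [ 0.002  0.    -1.   ] yaw 74.96 j [-0.28 -0.07  2.13  0.    1.08 -1.59] F [ 0.15 -0.12  1.18] w 0.0565
n 1 dist [-0.3  0.3  1. ] dr [-0.001  0.001  0.002]
[[-1.0,0.4,0.2]] [[-0.001,0.001,0.002]]
t 12.82 p [ 0.4564 -0.0146  0.0962] x [ 0.002  0.    -1.   ] yaw 74.97 j [-0.28 -0.07  2.13  0.    1.08 -1.59] F [ 0.36 -0.15  0.12] w 0.0559
```

View pics/w7.png

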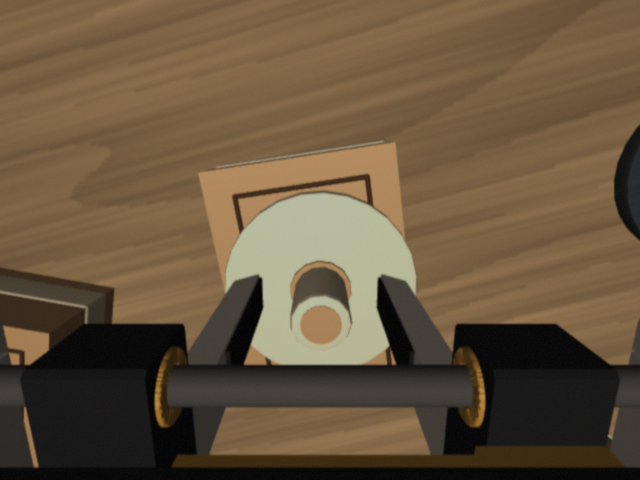

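Call:
{"name": "carry_out", "arguments": {"linear": [[0,0,0],[0,0,0],[0,0,0],[0,0,0],[0,0,0],[0,0,0],[-2,0,0],[-4,0,0],[-8,0,0],[-15,0,0],[-15,0,0],[-10,0,0]], "delta_rot": [[0,0,0],[0,0,0],[0,0,0],[0,0,0],[0,0,0],[0,0,0],[0,0,0],[0,0,0],[0,0,0],[0,0,0],[0,0,0],[0,0,0]], "gripper": [-1,-1,-1,-1,-1,-1,-1,-1,-1,-1,-1,-1]}}

```text
t: 13.82
tool_pos: [0.4545, -0.014, 0.1522]
eef_rot: [-1.012, 1.323, 1.016]
wrist_force: [-0.2, -1.1, -0.4]
width: 0.0257
```

```bash
python3 - <<'E'
from h import *
info()
for nm in ["top","scene"]:
    im=read_camera(nm); np.save(nm+"2.npy",im)
    o=ortho(im,PR(nm),.07,.37,.76,-.32,.32,.0008); cv2.imwrite(f"pics/{nm}2o.png",o[:,:,::-1])
info()
E
```

```text
t 13.82 p [ 0.4545 -0.014   0.1522] x [-0.002  0.001 -1.   ] yaw 74.98 j [-0.28 -0.16  2.1   0.    1.2  -1.59] F [-0.22 -1.06 -0.43] w 0.0257
t 13.92 p [ 0.4557 -0.0143  0.1529] x [ 0.001  0.    -1.   ] yaw 74.98 j [-0.28 -0.16  2.1   0.    1.2  -1.59] F [ 0.2  -0.39 -0.92] w 0.0258
```

View pics/top2o.png

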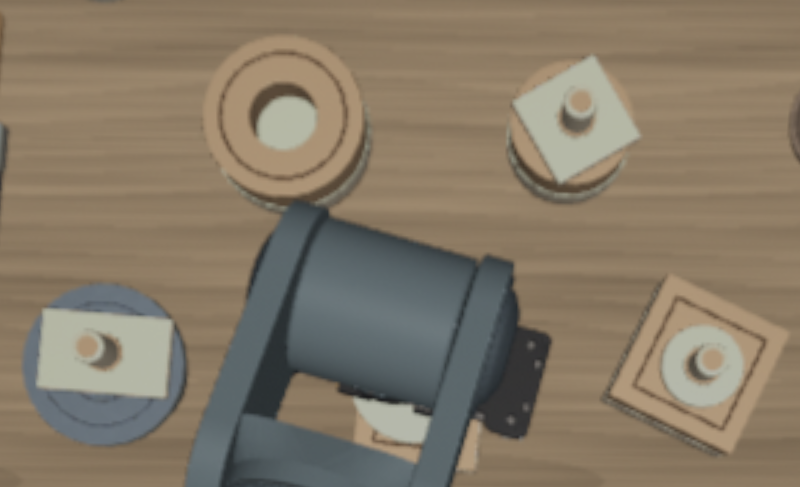

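View pics/scene2o.png

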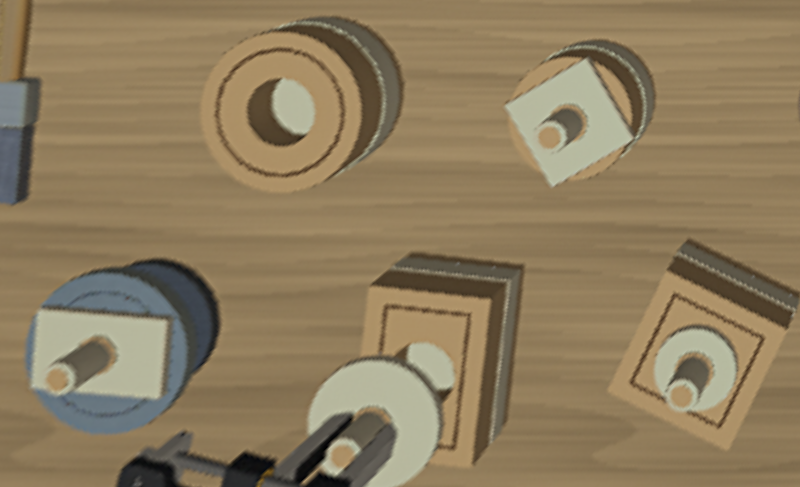

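```bash
python3 - <<'E'
from h import *
res=.0005
def hough(im,P,z,c,half,rmm):
    o=ortho(im,P,z,c[0]-half,c[0]+half,c[1]-half,c[1]+half,res)
    g=cv2.GaussianBlur(cv2.cvtColor(o,cv2.COLOR_RGB2GRAY),(5,5),1)
    # refine: fit dark line circle: for each angle find darkest radius near rmm using polar, iterate
    ctr=np.array([half/res,half/res])
    for it in range(6):
        pts=[]
        for a in np.linspace(0,2*np.pi,180,endpoint=False):
            rr=np.arange(rmm-7,rmm+7,.25)*1e-3/res
            u=ctr[0]+rr*np.cos(a);v=ctr[1]+rr*np.sin(a)
            p=cv2.remap(g,u[None].astype(np.float32),v[None].astype(np.float32),cv2.INTER_LINEAR)[0].astype(float)
            k=p.argmin()
            if np.median(p)-p[k]>20: pts.append((u[k],v[k]))
        pts=np.array(pts)
        A=np.c_[2*pts,np.ones(len(pts))]; b=(pts**2).sum(1)
        for _ in range(3):
            s=np.linalg.lstsq(A,b,rcond=None)[0]; r=np.sqrt(s[2]+s[0]**2+s[1]**2); e=abs(np.hypot(*(pts-s[:2]).T)-r); ok=e<np.median(e)*3+.5
            pts,A,b=pts[ok],A[ok],b[ok]
        ctr=s[:2]
    return c[0]+half-ctr[1]*res, c[1]+half-ctr[0]*res, 2*r*res*1e3,len(pts)
for nm in ["top","scene"]:
    print(nm,"jar_big line",np.round(hough(np.load(nm+"2.npy"),PR(nm),.07,(.668,.094),.09,49),4))
    
E
```

```text
top jar_big line [6.679000e-01 9.390000e-02 1.000295e+02 1.800000e+02]
scene jar_big line [6.703000e-01 9.630000e-02 1.002633e+02 1.760000e+02]
```

```bash
python3 - <<'E'
from h import *
plan([.669,.0955,.15],75,st=25)
E
```

```text
n 10 dist [213.3 109.8  -2.9] dr [-0.     0.001  0.001]
[[0.3,-17.8,16.1],[0.3,-17.8,16.1],[0.3,-17.8,16.1],[0.3,-17.8,16.1],[0.3,-17.8,16.1],[0.3,-17.8,16.1],[0.3,-17.8,16.1],[0.3,-17.8,16.1],[0.3,-17.8,16.1],[0.3,-17.8,16.1]] [[-0.0,0.0,0.0],[-0.0,0.0,0.0],[-0.0,0.0,0.0],[-0.0,0.0,0.0],[-0.0,0.0,0.0],[-0.0,0.0,0.0],[-0.0,0.0,0.0],[-0.0,0.0,0.0],[-0.0,0.0,0.0],[-0.0,0.0,0.0]]
```

Call:
{"name": "carry_out", "arguments": {"linear": [[0,-8,7],[0,-16,15],[0,-22,20],[0,-25,22],[0,-25,22],[0,-25,22],[0,-22,20],[0,-17,15],[0,-10,9],[0,-4,4],[0,0,0],[0,0,0]], "delta_rot": [[0,0,0],[0,0,0],[0,0,0],[0,0,0],[0,0,0],[0,0,0],[0,0,0],[0,0,0],[0,0,0],[0,0,0],[0,0,0],[0,0,0]], "gripper": [-1,-1,-1,-1,-1,-1,-1,-1,-1,-1,-1,-1]}}

```text
t: 14.92
tool_pos: [0.6734, 0.1018, 0.1373]
eef_rot: [-1.006, 1.331, 1.022]
wrist_force: [-0.5, 0.4, -1.3]
width: 0.0256
```

```bash
python3 - <<'E'
from h import *
info()
plan([.669,.0955,.108],75,st=10)
E
```

```text
t 14.92 p [0.6734 0.1018 0.1373] x [-0.013  0.002 -1.   ] yaw 74.88 j [-0.02  0.4   1.52  0.    1.24 -1.32] F [-0.47  0.39 -1.33] w 0.0256
n 4 dist [ -4.4  -6.3 -29.3] dr [-0.002 -0.001 -0.013]
[[7.3,0.6,-1.8],[7.3,0.6,-1.8],[7.3,0.6,-1.8],[7.3,0.6,-1.8]] [[-0.001,-0.0,-0.003],[-0.001,-0.0,-0.003],[-0.001,-0.0,-0.003],[-0.001,-0.0,-0.003]]
```

Call:
{"name": "carry_out", "arguments": {"linear": [[2,1,-2],[5,1,-2],[6,0,-2],[6,0,0],[4,0,0],[0,0,0],[0,0,0],[0,0,0]], "delta_rot": [[0,0,-0.004],[0,0,-0.004],[0,0,-0.003],[0,0,0],[0,0,0],[0,0,0],[0,0,0],[0,0,0]], "gripper": [-1,-1,-1,-1,-1,-1,-1,-1]}}

```text
t: 15.58
tool_pos: [0.6652, 0.0938, 0.1104]
eef_rot: [-1.009, 1.329, 1.013]
wrist_force: [0.1, -1.2, -1.2]
width: 0.0255
```

```bash
python3 - <<'E'
from h import *
info()
im=read_camera("wrist"); cv2.imwrite("pics/w8.png",im[:,:,::-1]);info()
plan([.669,.0955,.1],75,st=10)
E
```

```text
t 15.58 p [0.6652 0.0938 0.1104] x [-0.005 -0.001 -1.   ] yaw 74.71 j [-0.03  0.4   1.56 -0.    1.18 -1.33] F [ 0.07 -1.21 -1.19] w 0.0255
t 15.63 p [0.6653 0.0939 0.1105] x [-0.005 -0.001 -1.   ] yaw 74.71 j [-0.03  0.4   1.56 -0.    1.18 -1.33] F [-0.66 -0.35 -1.71] w 0.0255
n 2 dist [  3.7   1.6 -10.5] dr [-0.005 -0.003 -0.004]
[[5.2,-1.6,1.3],[5.3,-1.6,1.3]] [[-0.003,-0.001,-0.002],[-0.003,-0.001,-0.002]]
```

View pics/w8.png

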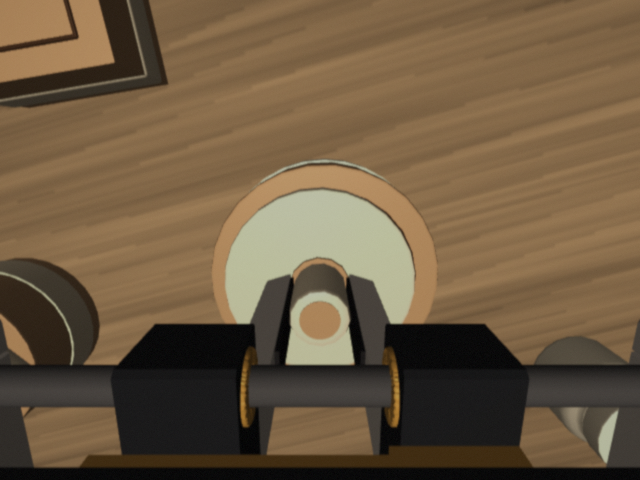

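Call:
{"name": "carry_out", "arguments": {"linear": [[2,-1,1],[3,-1,1],[3,-0.5,0.5],[1,0,0],[0,0,0],[0,0,0]], "delta_rot": [[-0.002,-0.001,-0.002],[-0.002,-0.001,-0.002],[0,0,0],[0,0,0],[0,0,0],[0,0,0]], "gripper": [-1,-1,-1,-1,-1,-1]}}

```text
t: 16.13
tool_pos: [0.6697, 0.0961, 0.1016]
eef_rot: [-1.015, 1.32, 1.013]
wrist_force: [-0.7, 0.6, 0.0]
width: 0.0257
```

```bash
python3 - <<'E'
from h import *
info()
plan([.669,.0955,.0975],75,st=10)
E
```

```text
t 16.13 p [0.6697 0.0961 0.1016] x [ 0.002 -0.    -1.   ] yaw 74.99 j [-0.02  0.42  1.56 -0.    1.16 -1.33] F [-0.72  0.64  0.03] w 0.0257
n 1 dist [-0.7 -0.6 -4.1] dr [-0.     0.     0.002]
[[4.1,0.5,-0.7]] [[-0.0,0.0,0.002]]
```

Call:
{"name": "carry_out", "arguments": {"linear": [[1,0.3,-0.3],[1.5,0.2,-0.2],[1.5,0,0],[0.7,0,0],[0,0,0]], "delta_rot": [[0,0,0],[0,0,0],[0,0,0],[0,0,0],[0,0,0]], "gripper": [-1,-1,-1,-1,-1]}}

```text
t: 16.55
tool_pos: [0.6695, 0.0957, 0.0979]
eef_rot: [-1.016, 1.32, 1.012]
wrist_force: [-0.7, 0.7, -1.5]
width: 0.0259
```

```bash
python3 - <<'E'
from h import *
info()
E
```

```text
t 16.55 p [0.6695 0.0957 0.0979] x [ 0.003 -0.    -1.   ] yaw 74.99 j [-0.03  0.42  1.56 -0.    1.15 -1.33] F [-0.66  0.67 -1.48] w 0.0259
```

Call:
{"name": "carry_out", "arguments": {"linear": [[0.8,0,0],[0.8,0,0],[0.6,0,0]], "delta_rot": [[0,0,0],[0,0,0],[0,0,0]], "gripper": [-1,-1,-1]}}

```text
t: 16.8
tool_pos: [0.6701, 0.0957, 0.0977]
eef_rot: [-1.016, 1.319, 1.011]
wrist_force: [-2.6, 0.2, 3.1]
width: 0.0256
```

```bash
python3 - <<'E'
from h import *
info()
E
```

```text
t 16.8 p [0.6701 0.0957 0.0977] x [ 0.004 -0.001 -1.   ] yaw 75.0 j [-0.03  0.42  1.56 -0.    1.15 -1.33] F [-2.64  0.17  3.1 ] w 0.0256
```

Call:
{"name": "carry_out", "arguments": {"linear": [[0,0,0],[0,0,0],[0,0,0],[0,0,0],[-3,0,0],[-10,0,0],[-18,0,0],[-25,0,0],[-20,0,0],[-10,0,0],[0,0,0]], "delta_rot": [[0,0,0],[0,0,0],[0,0,0],[0,0,0],[0,0,0],[0,0,0],[0,0,0],[0,0,0],[0,0,0],[0,0,0],[0,0,0]], "gripper": [0.2,0.2,0.2,0.2,0.2,0.2,0.2,0.2,0.2,0.2,0.2]}}

```text
t: 17.72
tool_pos: [0.6691, 0.0956, 0.1872]
eef_rot: [-1.015, 1.32, 1.012]
wrist_force: [0.2, 0.7, -0.1]
width: 0.0566
```

```bash
python3 - <<'E'
from h import *
info()
P=wfit("w9",z=.08)
plan([.4775,.2366,.16],75,st=30)
E
```

```text
t 17.72 p [0.6691 0.0956 0.1872] x [ 0.003 -0.    -1.   ] yaw 74.99 j [-0.03  0.33  1.51 -0.    1.3  -1.33] F [ 0.23  0.68 -0.11] w 0.0566
lid rect (np.float64(0.6679), np.float64(0.0964)) [95.5 95.5] wdir 0.0 circ (np.float64(0.668), np.float64(0.0963)) 96.6
n 8 dist [-191.4  140.9  -26.3] dr [-0.     0.     0.002]
[[3.2,27.7,10.8],[3.2,27.7,10.8],[3.2,27.7,10.8],[3.3,27.7,10.8],[3.3,27.7,10.8],[3.3,27.7,10.8],[3.3,27.7,10.8],[3.3,27.7,10.8]] [[-0.0,0.0,0.0],[-0.0,0.0,0.0],[-0.0,0.0,0.0],[-0.0,0.0,0.0],[-0.0,0.0,0.0],[-0.0,0.0,0.0],[-0.0,0.0,0.0],[-0.0,0.0,0.0]]
```

View pics/w9_o.png

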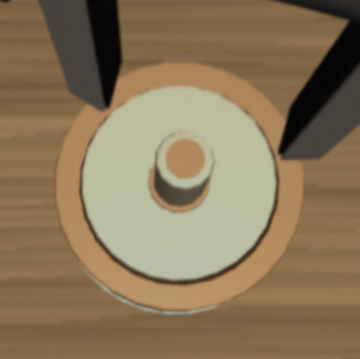

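Call:
{"name": "carry_out", "arguments": {"linear": [[0,8,3],[0,18,7],[2,28,11],[3,34,13],[3,34,13],[3,34,13],[3,28,11],[3,20,8],[3,10,4],[2,4,2],[0,0,0],[0,0,0]], "delta_rot": [[0,0,0],[0,0,0],[0,0,0],[0,0,0],[0,0,0],[0,0,0],[0,0,0],[0,0,0],[0,0,0],[0,0,0],[0,0,0],[0,0,0]], "gripper": [0.2,0.2,0.2,0.2,0.2,0.2,0.2,0.2,0.2,0.2,0.2,0.2]}}

```text
t: 18.77
tool_pos: [0.4599, 0.2386, 0.1471]
eef_rot: [-1.007, 1.344, 1.024]
wrist_force: [-0.2, 0.6, 0.3]
width: 0.0567
```

```bash
python3 - <<'E'
from h import *
info()
P=wfit("w10",z=.076)
plan([.4783,.2366,.093],75,st=10)
E
```

```text
t 18.77 p [0.4599 0.2386 0.1471] x [-0.022 -0.004 -1.   ] yaw 74.87 j [ 0.26  0.03  1.93  0.    1.2  -1.05] F [-0.23  0.64  0.33] w 0.0567
lid rect (np.float64(0.4776), np.float64(0.2368)) [102.6  62.9] wdir 85.2 circ (np.float64(0.4775), np.float64(0.2368)) 118.7
n 6 dist [ 18.2  -1.8 -54.1] dr [-0.003 -0.01  -0.02 ]
[[8.9,-3.2,0.6],[9.0,-3.2,0.6],[9.0,-3.1,0.6],[9.0,-3.1,0.5],[9.0,-3.1,0.5],[9.0,-3.0,0.5]] [[-0.0,-0.002,-0.003],[-0.0,-0.002,-0.003],[-0.0,-0.002,-0.003],[-0.0,-0.002,-0.003],[-0.0,-0.002,-0.003],[-0.0,-0.002,-0.003]]
```

Call:
{"name": "carry_out", "arguments": {"linear": [[0,-4,1],[2,-6,1],[4,-4,1],[7,-2,0],[6,0,0],[3,0,0],[0,0,0],[0,0,0],[0,0,0]], "delta_rot": [[-0.001,-0.002,-0.004],[-0.001,-0.002,-0.005],[0,-0.002,-0.005],[0,-0.002,-0.004],[0,0,0],[0,0,0],[0,0,0],[0,0,0],[0,0,0]], "gripper": [0.2,0.2,0.2,0.2,0.2,0.2,0.2,0.2,0.2]}}

```text
t: 19.57
tool_pos: [0.4822, 0.234, 0.1223]
eef_rot: [-1.01, 1.325, 1.008]
wrist_force: [0.3, -0.0, 0.2]
width: 0.0565
```

```bash
python3 - <<'E'
from h import *
info()
plan([.4783,.2366,.093],75,st=10)
E
```

```text
t 19.57 p [0.4822 0.234  0.1223] x [ 0.    -0.001 -1.   ] yaw 74.61 j [ 0.24  0.09  1.92 -0.    1.13 -1.06] F [ 0.27 -0.03  0.24] w 0.0565
n 3 dist [ -3.9   2.6 -29.3] dr [-0.007 -0.001  0.   ]
[[9.8,1.5,0.5],[9.8,1.5,0.5],[9.8,1.5,0.5]] [[-0.002,-0.0,0.0],[-0.002,-0.0,0.0],[-0.002,-0.0,0.0]]
```

Call:
{"name": "carry_out", "arguments": {"linear": [[3,2,0.7],[6,1,0.5],[8,0.7,0],[7,0,0],[4,0,0],[0,0,0],[0,0,0],[0,0,0]], "delta_rot": [[-0.002,0,0],[-0.002,0,0],[-0.002,0,0],[0,0,0],[0,0,0],[0,0,0],[0,0,0],[0,0,0]], "gripper": [0.2,0.2,0.2,0.2,0.2,0.2,0.2,0.2]}}

```text
t: 20.23
tool_pos: [0.4778, 0.2367, 0.091]
eef_rot: [-1.016, 1.323, 1.014]
wrist_force: [0.6, 0.4, -0.4]
width: 0.0563
```

```bash
python3 - <<'E'
from h import *
info()
plan([.4783,.2366,.093],75,st=10)
im=read_camera("wrist"); cv2.imwrite("pics/w11.png",im[:,:,::-1])
E
```

```text
t 20.23 p [0.4778 0.2367 0.091 ] x [-0.    -0.002 -1.   ] yaw 75.05 j [ 0.25  0.13  1.94 -0.    1.07 -1.06] F [ 0.57  0.44 -0.39] w 0.0563
n 1 dist [ 0.5 -0.1  2. ] dr [ 0.001 -0.002 -0.   ]
[[-2.0,-0.5,0.0]] [[0.001,-0.002,-0.0]]
```

View pics/w11.png

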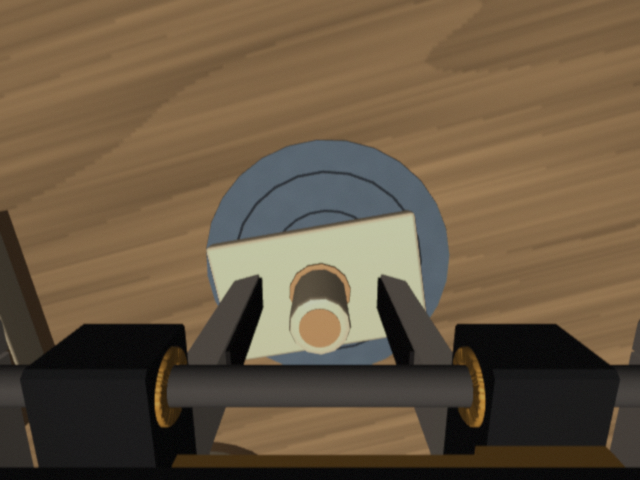

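Call:
{"name": "carry_out", "arguments": {"linear": [[0,0,0],[0,0,0],[0,0,0],[0,0,0],[0,0,0],[0,0,0],[-2,0,0],[-4,0,0],[-8,0,0],[-16,0,0],[-20,0,0],[-15,0,0]], "delta_rot": [[0,0,0],[0,0,0],[0,0,0],[0,0,0],[0,0,0],[0,0,0],[0,0,0],[0,0,0],[0,0,0],[0,0,0],[0,0,0],[0,0,0]], "gripper": [-1,-1,-1,-1,-1,-1,-1,-1,-1,-1,-1,-1]}}

```text
t: 21.28
tool_pos: [0.4752, 0.236, 0.1567]
eef_rot: [-1.014, 1.33, 1.018]
wrist_force: [0.1, -0.3, -0.5]
width: 0.0256
```

```bash
cat >> h.py <<'E'
def wlidangle(tag):
    "angle of held lid: long edge dir; ortho at lid top plane = TCP z -.017"
    s=read_state(); return wfit(tag,z=s["tool_pos"][2]-.017)
def rectline(im,P,c,half,w,h,ang0,z=.07,res=.0005):
    "fit dark-line rectangle w(along ang) x h, meters; returns center, angle"
    from scipy.optimize import minimize
    o=ortho(im,P,z,c[0]-half,c[0]+half,c[1]-half,c[1]+half,res)
    g=cv2.cvtColor(o,cv2.COLOR_RGB2GRAY).astype(np.float32)
    dark=cv2.morphologyEx(g,cv2.MORPH_BLACKHAT,np.ones((15,15))); dark=cv2.GaussianBlur(np.minimum(dark,60),(9,9),2.)
    t=np.linspace(-.5,.5,60); q=np.vstack([np.c_[t*w,0*t+h/2],np.c_[t*w,0*t-h/2],np.c_[0*t+w/2,t*h],np.c_[0*t-w/2,t*h]])
    def f(p):
        a=np.radians(p[2]); X=p[:2]*1e-3+q@np.array([[np.cos(a),np.sin(a)],[-np.sin(a),np.cos(a)]])+c
        u=((c[1]+half-X[:,1])/res).astype(np.float32);v=((c[0]+half-X[:,0])/res).astype(np.float32)
        return -cv2.remap(dark,u[None],v[None],cv2.INTER_LINEAR).mean()
    best=min((minimize(f,[dx,dy,ang0+da],method="Nelder-Mead",options=dict(initial_simplex=np.array([dx,dy,ang0+da])+np.array([[0,0,0],[2,0,0],[0,2,0],[0,0,3]]))) for dx in(-3,0,3) for dy in(-3,0,3) for da in(-2,2)),key=lambda r:r.fun)
    return np.round(np.r_[np.array(c)+best.x[:2]*1e-3,best.x[2],best.fun],4)
E
python3 - <<'E'
from h import *
info()
s={}
wlidangle("w12")
for nm in ["top","scene"]:
    im=read_camera(nm); cv2.imwrite(f"pics/{nm}3.png",im[:,:,::-1])
    for w in (.104,.106): print(nm,w,rectline(im,PR(nm),(.457,-.016),.09,w,w-.04,-6.7))
    for w in (.076,.078): print(nm,w,"sq",rectline(im,PR(nm),(.4706,-.2385),.09,w,w,63.7))
    im=np.load({"top":"it.npy","scene":"i2.npy"}[nm])
info()
E
```

```text
t 21.28 p [0.4752 0.236  0.1567] x [-0.008 -0.003 -1.   ] yaw 75.03 j [ 0.25  0.03  1.91 -0.    1.21 -1.06] F [ 0.08 -0.32 -0.46] w 0.0256
lid rect (np.float64(0.4725), np.float64(0.2364)) [103.1  59.5] wdir 85.0 circ (np.float64(0.4727), np.float64(0.2363)) 117.5
top 0.104 [ 4.56400e-01 -1.80000e-02 -6.62210e+00 -2.81099e+01]
top 0.106 [ 4.56600e-01 -1.79000e-02 -6.54960e+00 -3.71947e+01]
top 0.076 sq [  0.4695  -0.2396  63.8438 -30.568 ]
top 0.078 sq [  0.4696  -0.2395  63.9264 -39.5646]
scene 0.104 [ 4.58900e-01 -1.58000e-02 -6.62290e+00 -3.81038e+01]
scene 0.106 [ 4.58800e-01 -1.57000e-02 -6.52420e+00 -5.00666e+01]
scene 0.076 sq [  0.4723  -0.2377  63.8441 -36.7129]
scene 0.078 sq [  0.4719  -0.2374  63.7669 -48.9039]
t 21.43 p [0.476  0.2361 0.1565] x [-0.005 -0.003 -1.   ] yaw 75.03 j [ 0.25  0.03  1.91 -0.    1.21 -1.06] F [ 0.28  0.13 -1.47] w 0.0254
```

View pics/top3.png

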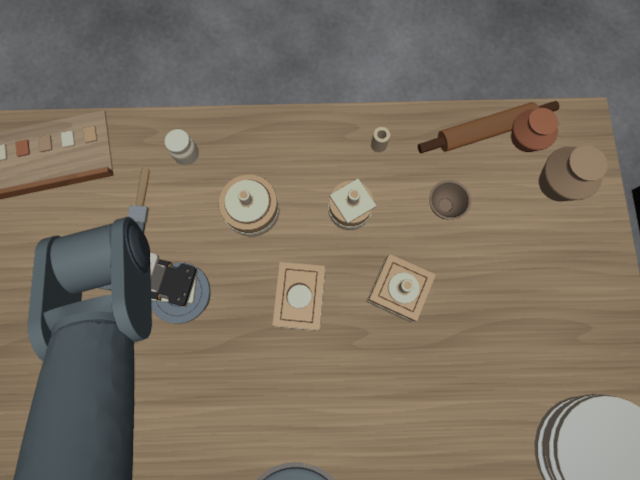

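View pics/w12_o.png

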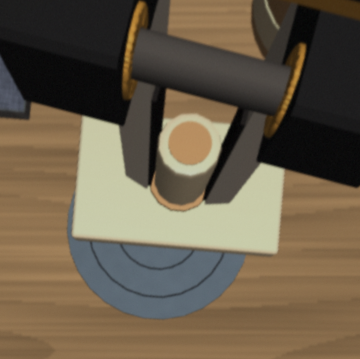

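```bash
python3 - <<'E'
from h import *
plan([.4572,-.0162,.150],-16.65,n=20,st=30)
E
```

```text
n 20 dist [ -18.8 -252.3   -6.5] dr [ 1.6   -0.007 -0.   ]
[[0.4,-2.4,-12.4],[0.4,-3.3,-12.2],[0.4,-4.3,-11.9],[0.4,-5.2,-11.5],[0.4,-6.1,-11.1],[0.3,-7.0,-10.5],[0.3,-7.8,-9.9],[0.3,-8.6,-9.3],[0.3,-9.3,-8.6],[0.3,-10.0,-7.8],[0.3,-10.6,-7.0],[0.3,-11.1,-6.1]] [[0.08,-0.0,-0.0],[0.08,-0.0,-0.0],[0.08,-0.0,-0.0],[0.08,-0.0,-0.0],[0.08,-0.0,-0.0],[0.08,-0.0,-0.0],[0.08,-0.0,-0.0],[0.08,-0.0,-0.0],[0.08,-0.0,-0.0],[0.08,-0.0,-0.0],[0.08,-0.0,-0.0],[0.08,-0.0,-0.0]]
[[0.3,-11.5,-5.2],[0.3,-11.9,-4.3],[0.3,-12.2,-3.3],[0.3,-12.4,-2.3],[0.3,-12.6,-1.3],[0.3,-12.6,-0.3],[0.3,-12.6,0.7],[0.3,-12.5,1.7]] [[0.08,-0.0,-0.0],[0.08,-0.0,-0.0],[0.08,-0.0,-0.0],[0.08,-0.0,-0.0],[0.08,-0.0,-0.0],[0.08,-0.0,-0.0],[0.08,-0.0,-0.0],[0.08,-0.0,-0.0]]
```

Call:
{"name": "carry_out", "arguments": {"linear": [[0,-1,-6],[0,-3,-12],[0,-4,-12],[0,-5,-12],[0,-6,-11],[0,-7,-11],[0,-8,-10],[0,-9,-9],[0,-9,-9],[0,-10,-8],[0,-11,-7],[0,-11,-6]], "delta_rot": [[0.04,0,0],[0.08,0,0],[0.08,0,0],[0.08,0,0],[0.08,0,0],[0.08,0,0],[0.08,0,0],[0.08,0,0],[0.08,0,0],[0.08,0,0],[0.08,0,0],[0.08,0,0]], "gripper": [-1,-1,-1,-1,-1,-1,-1,-1,-1,-1,-1,-1]}}

```text
t: 22.43
tool_pos: [0.4561, 0.0848, 0.1418]
eef_rot: [-0.275, 1.584, 0.276]
wrist_force: [0.6, -0.2, -1.1]
width: 0.0256
```

```bash
python3 - <<'E'
from h import *
info()
plan([.4572,-.0162,.150],-16.65,n=9,st=30)
E
```

```text
t 22.43 p [0.4561 0.0848 0.1418] x [-0.03  -0.004 -1.   ] yaw 20.03 j [-0.06 -0.1   2.06 -0.01  1.2  -0.4 ] F [ 0.63 -0.24 -1.06] w 0.0256
n 9 dist [   1.1 -101.     8.2] dr [ 0.64  -0.031  0.003]
[[-0.9,-10.6,-3.8],[-0.9,-10.8,-3.0],[-0.9,-11.0,-2.2],[-0.9,-11.1,-1.4],[-0.9,-11.2,-0.6],[-0.9,-11.2,0.2],[-0.9,-11.2,1.0],[-0.9,-11.1,1.8],[-0.9,-10.9,2.6]] [[0.071,-0.003,0.0],[0.071,-0.003,0.0],[0.071,-0.003,0.0],[0.071,-0.003,0.0],[0.071,-0.003,0.0],[0.071,-0.003,0.0],[0.071,-0.003,0.0],[0.071,-0.003,0.0],[0.071,-0.003,0.0]]
```

Call:
{"name": "carry_out", "arguments": {"linear": [[-1,-10,-4],[-1,-11,-3],[-1,-11,-2],[-1,-11,-1],[-1,-11,0],[-1,-10,0],[0,-8,1],[0,-7,2],[0,-4,1],[0,0,0],[0,0,0],[0,0,0]], "delta_rot": [[0.08,-0.004,0],[0.08,-0.004,0],[0.08,-0.004,0],[0.08,-0.004,0],[0.08,-0.003,0],[0.07,-0.003,0],[0.06,-0.003,0],[0.04,-0.003,0],[0.02,0,0],[0,0,0],[0,0,0],[0,0,0]], "gripper": [-1,-1,-1,-1,-1,-1,-1,-1,-1,-1,-1,-1]}}

```text
t: 23.43
tool_pos: [0.4452, -0.0044, 0.1337]
eef_rot: [0.216, 1.586, -0.219]
wrist_force: [0.2, 0.9, -0.7]
width: 0.0258
```

```bash
python3 - <<'E'
from h import *
info()
wlidangle("w13")
plan([.4572,-.0162,.118],-16.65,n=4,st=10)
E
```

```text
t 23.43 p [ 0.4452 -0.0044  0.1337] x [-0.026  0.002 -1.   ] yaw -15.82 j [-0.26 -0.14  2.12 -0.01  1.19  0.02] F [ 0.17  0.92 -0.67] w 0.0258
lid rect (np.float64(0.4436), np.float64(-0.0018)) [ 59.3 103.1] wdir 84.3 circ (np.float64(0.4436), np.float64(-0.0021)) 117.5
n 4 dist [ 12.1 -11.9 -15.7] dr [ 0.015 -0.026  0.006]
[[3.8,-2.0,3.8],[3.9,-2.0,3.8],[3.9,-2.0,3.8],[3.9,-2.0,3.8]] [[0.004,-0.006,0.001],[0.004,-0.006,0.001],[0.004,-0.006,0.001],[0.004,-0.006,0.001]]
```

View pics/w13.png

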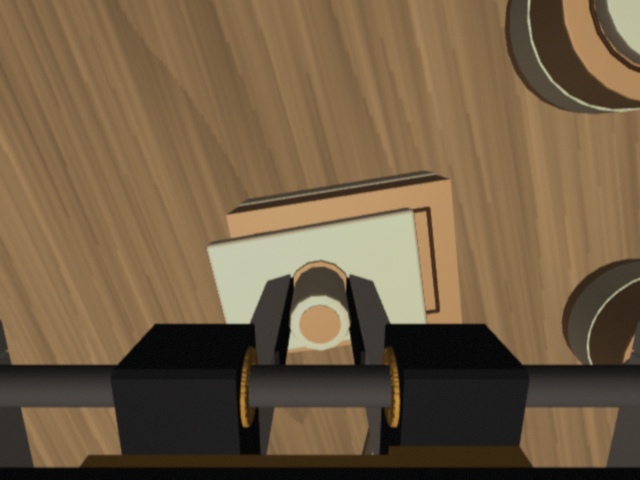

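Call:
{"name": "carry_out", "arguments": {"linear": [[0,-2,4],[2,-2,5],[4,-2,3],[3,-1,2],[2,0,0],[0,0,0],[0,0,0],[0,0,0]], "delta_rot": [[0.004,-0.006,0.002],[0.004,-0.007,0.002],[0.004,-0.007,0.002],[0.002,-0.004,0],[0,0,0],[0,0,0],[0,0,0],[0,0,0]], "gripper": [-1,-1,-1,-1,-1,-1,-1,-1]}}

```text
t: 24.15
tool_pos: [0.4578, -0.015, 0.1208]
eef_rot: [0.227, 1.559, -0.226]
wrist_force: [-0.8, -0.8, -0.9]
width: 0.0256
```

```bash
python3 - <<'E'
from h import *
info()
im=read_camera("wrist"); cv2.imwrite("pics/w14.png",im[:,:,::-1])
plan([.4572,-.0162,.103],-16.65,st=10)
E
```

```text
t 24.15 p [ 0.4578 -0.015   0.1208] x [ 0.     0.001 -1.   ] yaw -16.54 j [-0.28 -0.1   2.11  0.    1.13  0.01] F [-0.78 -0.79 -0.95] w 0.0256
n 2 dist [ -0.6  -1.2 -17.9] dr [ 0.002  0.    -0.001]
[[8.9,-0.7,-0.1],[8.9,-0.7,-0.1]] [[0.001,0.0,-0.001],[0.001,0.0,-0.001]]
```

View pics/w14.png

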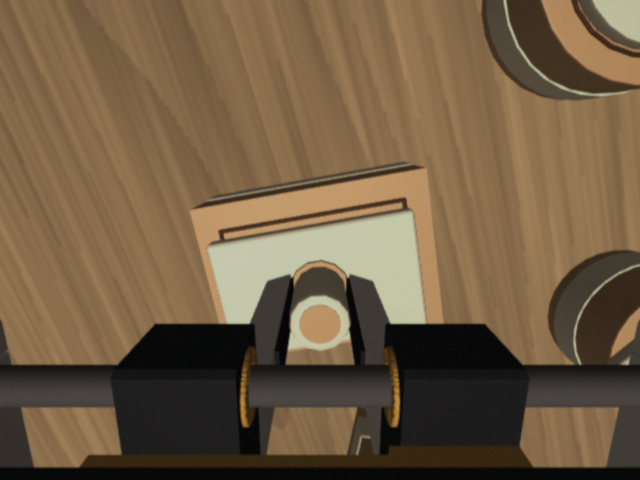

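Call:
{"name": "carry_out", "arguments": {"linear": [[3,-0.5,0],[5,-0.5,0],[5,0,0],[4,0,0],[1.5,0,0],[0,0,0],[0,0,0]], "delta_rot": [[0.001,0,0],[0,0,0],[0,0,0],[0,0,0],[0,0,0],[0,0,0],[0,0,0]], "gripper": [-1,-1,-1,-1,-1,-1,-1]}}

```text
t: 24.78
tool_pos: [0.4572, -0.0158, 0.1001]
eef_rot: [0.228, 1.559, -0.226]
wrist_force: [-0.2, 0.3, -1.7]
width: 0.0257
```

```bash
python3 - <<'E'
from h import *
info()
plan([.4572,-.0162,.097],-16.65,st=10)
E
```

```text
t 24.78 p [ 0.4572 -0.0158  0.1001] x [ 0.     0.001 -1.   ] yaw -16.58 j [-0.28 -0.07  2.12  0.    1.09  0.  ] F [-0.22  0.31 -1.67] w 0.0257
n 1 dist [-0.  -0.4 -3.1] dr [ 0.001 -0.    -0.001]
[[3.1,-0.4,0.1]] [[0.001,-0.0,-0.001]]
```

Call:
{"name": "carry_out", "arguments": {"linear": [[1,0,0],[1,0,0],[1,0,0],[1,0,0]], "delta_rot": [[0,0,0],[0,0,0],[0,0,0],[0,0,0]], "gripper": [-1,-1,-1,-1]}}

```text
t: 25.12
tool_pos: [0.4577, -0.0159, 0.0964]
eef_rot: [0.228, 1.558, -0.226]
wrist_force: [-1.4, 3.0, 5.3]
width: 0.0254
```

```bash
python3 - <<'E'
from h import *
info()
E
```

```text
t 25.12 p [ 0.4577 -0.0159  0.0964] x [ 0.001  0.001 -1.   ] yaw -16.58 j [-0.28 -0.06  2.13  0.    1.08  0.  ] F [-1.37  2.96  5.32] w 0.0254
```

Contact. Release and retreat.

Call:
{"name": "carry_out", "arguments": {"linear": [[0,0,0],[0,0,0],[0,0,0],[0,0,0],[-3,0,0],[-10,0,0],[-18,0,0],[-25,0,0],[-20,0,0],[-10,0,0],[0,0,0]], "delta_rot": [[0,0,0],[0,0,0],[0,0,0],[0,0,0],[0,0,0],[0,0,0],[0,0,0],[0,0,0],[0,0,0],[0,0,0],[0,0,0]], "gripper": [0.2,0.2,0.2,0.2,0.2,0.2,0.2,0.2,0.2,0.2,0.2]}}

```text
t: 26.03
tool_pos: [0.4579, -0.0161, 0.1899]
eef_rot: [0.228, 1.556, -0.226]
wrist_force: [0.3, -0.5, -0.5]
width: 0.0563
```

```bash
python3 - <<'E'
from h import *
info()
P=wfit("w15",z=.08)
plan([.4676,-.239,.18],-16.6,st=30)
plan([.663,-.139,.18],-16.6,st=30)
E
```

```text
t 26.03 p [ 0.4579 -0.0161  0.1899] x [ 0.003  0.    -1.   ] yaw -16.58 j [-0.28 -0.2   2.06  0.    1.28  0.  ] F [ 0.27 -0.52 -0.52] w 0.0563
lid rect (np.float64(0.4568), np.float64(-0.0154)) [ 62.7 102.7] wdir 83.4 circ (np.float64(0.4569), np.float64(-0.0151)) 118.4
n 8 dist [  10.  -223.    -8.9] dr [ 0.     0.002 -0.001]
[[1.1,-26.4,9.2],[1.1,-26.4,9.2],[1.1,-26.4,9.2],[1.1,-26.4,9.2],[1.1,-26.4,9.2],[1.1,-26.4,9.2],[1.1,-26.4,9.2],[1.1,-26.4,9.2]] [[0.0,0.0,-0.0],[0.0,0.0,-0.0],[0.0,0.0,-0.0],[0.0,0.0,-0.0],[0.0,0.0,-0.0],[0.0,0.0,-0.0],[0.0,0.0,-0.0],[0.0,0.0,-0.0]]
n 8 dist [ 205.4 -123.    -8.9] dr [ 0.     0.002 -0.001]
[[1.2,-7.4,29.0],[1.1,-7.4,29.0],[1.1,-7.4,29.0],[1.1,-7.4,29.0],[1.1,-7.4,29.0],[1.1,-7.4,29.0],[1.1,-7.4,29.0],[1.1,-7.4,29.0]] [[0.0,0.0,-0.0],[0.0,0.0,-0.0],[0.0,0.0,-0.0],[0.0,0.0,-0.0],[0.0,0.0,-0.0],[0.0,0.0,-0.0],[0.0,0.0,-0.0],[0.0,0.0,-0.0]]
```

View pics/w15.png

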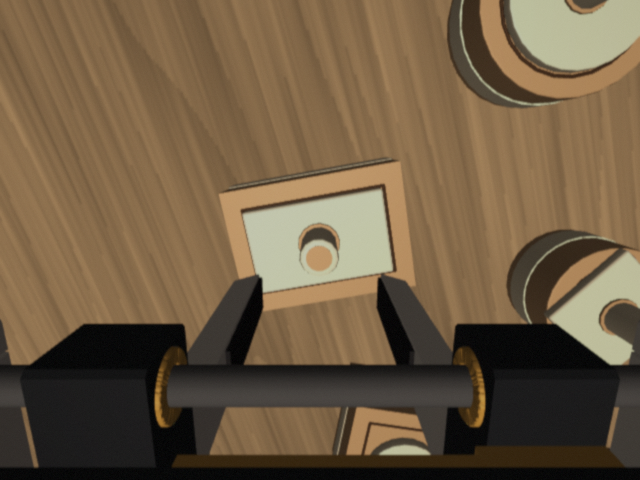

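Call:
{"name": "carry_out", "arguments": {"linear": [[0,-10,3],[1,-20,7],[1,-28,10],[1,-30,10],[1,-30,10],[1,-28,10],[1,-24,8],[1,-16,6],[0,-8,3],[0,-3,1],[0,0,0],[0,0,0]], "delta_rot": [[0,0,0],[0,0,0],[0,0,0],[0,0,0],[0,0,0],[0,0,0],[0,0,0],[0,0,0],[0,0,0],[0,0,0],[0,0,0],[0,0,0]], "gripper": [0.2,0.2,0.2,0.2,0.2,0.2,0.2,0.2,0.2,0.2,0.2,0.2]}}

```text
t: 27.08
tool_pos: [0.4579, -0.2345, 0.1655]
eef_rot: [0.235, 1.58, -0.218]
wrist_force: [-0.2, -0.6, 0.1]
width: 0.0563
```

```bash
python3 - <<'E'
from h import *
info()
P=wfit("w16",z=.08)
plan([.467,-.2385,.14],-16.6,st=15)
E
```

```text
t 27.08 p [ 0.4579 -0.2345  0.1655] x [-0.019  0.014 -1.   ] yaw -16.49 j [-0.69 -0.01  1.93 -0.    1.24 -0.4 ] F [-0.24 -0.64  0.15] w 0.0563
lid rect (np.float64(0.4674), np.float64(-0.2382)) [64.  63.5] wdir 0.0 circ (np.float64(0.4676), np.float64(-0.2384)) 64.8
n 2 dist [  9.1  -4.3 -25.5] dr [ 0.002 -0.022 -0.008]
[[12.6,-0.9,5.3],[12.7,-0.8,5.1]] [[0.001,-0.011,-0.004],[0.001,-0.011,-0.004]]
```

View pics/w16.png

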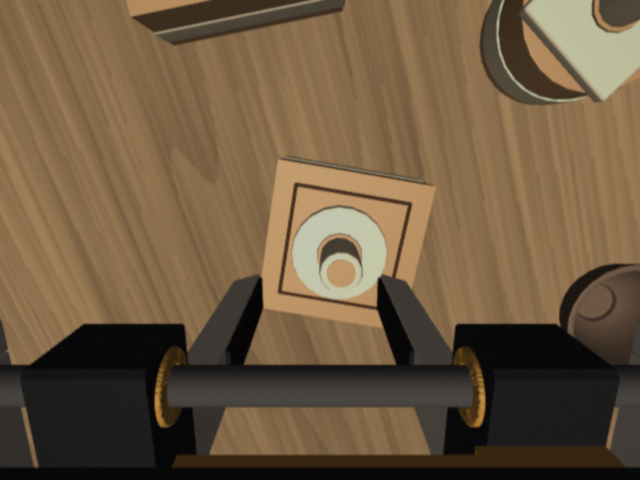

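Call:
{"name": "carry_out", "arguments": {"linear": [[2,-0.5,3],[6,0,3],[8,0,2],[6,0,0],[4,0,0],[0,0,0],[0,0,0],[0,0,0]], "delta_rot": [[0.001,-0.006,-0.002],[0,-0.007,-0.003],[0,-0.006,-0.002],[0,0,0],[0,0,0],[0,0,0],[0,0,0],[0,0,0]], "gripper": [0.2,0.2,0.2,0.2,0.2,0.2,0.2,0.2]}}

```text
t: 27.8
tool_pos: [0.4661, -0.2327, 0.1359]
eef_rot: [0.223, 1.561, -0.221]
wrist_force: [1.1, -0.3, -0.6]
width: 0.0568
```

```bash
python3 - <<'E'
from h import *
info()
plan([.4674,-.2382,.096],-16.6,st=10)
E
```

```text
t 27.8 p [ 0.4661 -0.2327  0.1359] x [-0.002  0.002 -1.   ] yaw -16.19 j [-0.68  0.03  1.95  0.    1.16 -0.4 ] F [ 1.07 -0.28 -0.56] w 0.0568
n 5 dist [  1.3  -5.5 -39.9] dr [ 0.007 -0.002 -0.001]
[[8.0,-1.0,0.6],[8.0,-1.0,0.6],[8.0,-1.0,0.6],[8.0,-1.0,0.6],[8.0,-1.0,0.6]] [[0.001,-0.0,-0.0],[0.001,-0.0,-0.0],[0.001,-0.0,-0.0],[0.001,-0.0,-0.0],[0.001,-0.0,-0.0]]
```

Call:
{"name": "carry_out", "arguments": {"linear": [[2,-2,1],[6,-2,1],[9,-0.5,0.5],[9,0,0],[7,0,0],[4,0,0],[0,0,0],[0,0,0],[0,0,0]], "delta_rot": [[0.002,0,0],[0.002,0,0],[0.002,0,0],[0,0,0],[0,0,0],[0,0,0],[0,0,0],[0,0,0],[0,0,0]], "gripper": [0.2,0.2,0.2,0.2,0.2,0.2,0.2,0.2,0.2]}}

```text
t: 28.55
tool_pos: [0.467, -0.2385, 0.0944]
eef_rot: [0.229, 1.562, -0.226]
wrist_force: [-0.1, 0.7, -0.5]
width: 0.0565
```

```bash
python3 - <<'E'
from h import *
info()
plan([.4674,-.2382,.096],-16.6,st=10)
im=read_camera("wrist"); cv2.imwrite("pics/w17.png",im[:,:,::-1])
E
```

```text
t 28.55 p [ 0.467  -0.2385  0.0944] x [-0.002  0.002 -1.   ] yaw -16.61 j [-0.69  0.1   1.96 -0.    1.08 -0.4 ] F [-0.15  0.75 -0.52] w 0.0565
n 1 dist [0.4 0.3 1.6] dr [-0.    -0.003 -0.001]
[[-1.6,0.4,0.3]] [[-0.0,-0.003,-0.001]]
```

View pics/w17.png

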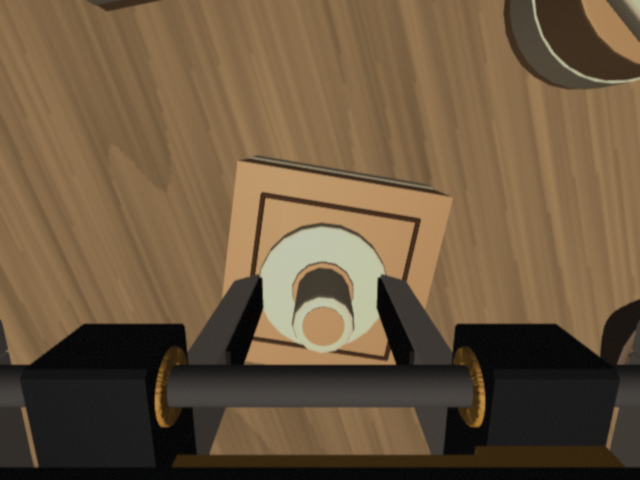

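Call:
{"name": "carry_out", "arguments": {"linear": [[0,0,0],[0,0,0],[0,0,0],[0,0,0],[0,0,0],[0,0,0],[-2,0,0],[-5,0,0],[-15,0,0],[-25,0,0],[-30,0,0],[-30,0,0]], "delta_rot": [[0,0,0],[0,0,0],[0,0,0],[0,0,0],[0,0,0],[0,0,0],[0,0,0],[0,0,0],[0,0,0],[0,0,0],[0,0,0],[0,0,0]], "gripper": [-1,-1,-1,-1,-1,-1,-1,-1,-1,-1,-1,-1]}}

```text
t: 29.6
tool_pos: [0.4631, -0.2353, 0.199]
eef_rot: [0.236, 1.575, -0.22]
wrist_force: [0.4, 0.1, 0.2]
width: 0.0258
```

```bash
python3 - <<'E'
from h import *
info()
plan([.474,.240,.21],-16.6,st=32)
E
```

```text
t 29.6 p [ 0.4631 -0.2353  0.199 ] x [-0.015  0.012 -1.   ] yaw -16.61 j [-0.69 -0.03  1.89 -0.    1.3  -0.4 ] F [0.37 0.08 0.2 ] w 0.0258
n 15 dist [ 10.9 475.3  11. ] dr [-0.    -0.018 -0.007]
[[-0.4,30.6,-8.4],[-0.4,30.6,-8.4],[-0.4,30.6,-8.4],[-0.4,30.6,-8.4],[-0.5,30.6,-8.4],[-0.5,30.6,-8.4],[-0.5,30.6,-8.4],[-0.5,30.6,-8.4],[-0.6,30.6,-8.4],[-0.6,30.6,-8.4],[-0.6,30.6,-8.4],[-0.6,30.6,-8.4]] [[-0.0,-0.001,-0.0],[-0.0,-0.001,-0.0],[-0.0,-0.001,-0.0],[-0.0,-0.001,-0.0],[-0.0,-0.001,-0.0],[-0.0,-0.001,-0.0],[-0.0,-0.001,-0.0],[-0.0,-0.001,-0.0],[-0.0,-0.001,-0.0],[-0.0,-0.001,-0.0],[-0.0,-0.001,-0.0],[-0.0,-0.001,-0.0]]
[[-0.7,30.6,-8.4],[-0.7,30.6,-8.4],[-0.7,30.6,-8.4]] [[-0.0,-0.001,-0.0],[-0.0,-0.001,-0.0],[-0.0,-0.001,-0.0]]
```

Call:
{"name": "carry_out", "arguments": {"linear": [[-2,10,-3],[-1,20,-5],[-1,30,-8],[-1,34,-9],[-1,34,-9],[-1,34,-9],[-1,34,-9],[-1,34,-9],[-1,34,-9],[-1,34,-9],[-1,34,-9],[-1,30,-8]], "delta_rot": [[0,-0.003,-0.001],[0,-0.003,-0.001],[0,-0.003,-0.001],[0,-0.003,-0.001],[0,-0.002,-0.001],[0,0,0],[0,0,0],[0,0,0],[0,0,0],[0,0,0],[0,0,0],[0,0,0]], "gripper": [-1,-1,-1,-1,-1,-1,-1,-1,-1,-1,-1,-1]}}

```text
t: 30.6
tool_pos: [0.4738, 0.1519, 0.2137]
eef_rot: [0.233, 1.55, -0.24]
wrist_force: [1.0, -0.6, -1.1]
width: 0.0257
```

```bash
python3 - <<'E'
from h import *
info()
plan([.474,.240,.16],-16.6,st=32)
E
```

```text
t 30.6 p [0.4738 0.1519 0.2137] x [ 0.007 -0.006 -1.   ] yaw -17.27 j [ 0.09 -0.12  1.95 -0.01  1.31  0.39] F [ 1.02 -0.56 -1.11] w 0.0257
n 4 dist [  0.2  88.1 -53.7] dr [-0.012  0.008  0.004]
[[13.3,21.1,-6.6],[13.3,21.1,-6.5],[13.4,21.1,-6.4],[13.4,21.1,-6.3]] [[-0.003,0.002,0.001],[-0.003,0.002,0.001],[-0.003,0.002,0.001],[-0.003,0.002,0.001]]
```

Call:
{"name": "carry_out", "arguments": {"linear": [[3,24,-7],[6,18,-6],[10,14,-4],[12,8,-2],[12,3,-1],[8,0,0],[4,0,0],[0,0,0],[0,0,0]], "delta_rot": [[-0.002,0.002,0.001],[-0.002,0.002,0.001],[-0.002,0.002,0.001],[-0.002,0.001,0],[-0.002,0,0],[0,0,0],[0,0,0],[0,0,0],[0,0,0]], "gripper": [-1,-1,-1,-1,-1,-1,-1,-1,-1]}}

```text
t: 31.35
tool_pos: [0.4671, 0.232, 0.1496]
eef_rot: [0.219, 1.566, -0.222]
wrist_force: [-0.9, -0.4, -0.8]
width: 0.0255
```

```bash
python3 - <<'E'
from h import *
info()
plan([.472,.240,.1],-16.6,st=12)
E
```

```text
t 31.35 p [0.4671 0.232  0.1496] x [-0.007 -0.001 -1.   ] yaw -16.07 j [0.24 0.02 1.93 0.   1.19 0.52] F [-0.92 -0.37 -0.77] w 0.0255
n 5 dist [  4.9   8.  -49.6] dr [ 0.009 -0.006  0.003]
[[9.9,1.8,0.6],[9.9,1.8,0.6],[9.9,1.8,0.5],[9.9,1.8,0.5],[9.9,1.8,0.5]] [[0.002,-0.001,0.001],[0.002,-0.001,0.001],[0.002,-0.001,0.001],[0.002,-0.001,0.001],[0.002,-0.001,0.001]]
```

Call:
{"name": "carry_out", "arguments": {"linear": [[3,2,0.7],[7,2,0.7],[10,2,0.6],[10,1,0.4],[9,0,0],[6,0,0],[3,0,0],[0,0,0],[0,0,0],[0,0,0]], "delta_rot": [[0.003,-0.002,0.001],[0.003,-0.002,0.001],[0.002,-0.001,0],[0,0,0],[0,0,0],[0,0,0],[0,0,0],[0,0,0],[0,0,0],[0,0,0]], "gripper": [-1,-1,-1,-1,-1,-1,-1,-1,-1,-1]}}

```text
t: 32.18
tool_pos: [0.473, 0.2371, 0.0972]
eef_rot: [0.229, 1.558, -0.23]
wrist_force: [-0.5, -0.0, -0.6]
width: 0.0256
```

```bash
python3 - <<'E'
from h import *
info()
E
```

```text
t 32.18 p [0.473  0.2371 0.0972] x [ 0.001 -0.001 -1.   ] yaw -16.76 j [ 0.25  0.11  1.95 -0.    1.08  0.54] F [-0.51 -0.03 -0.64] w 0.0256
```

Call:
{"name": "carry_out", "arguments": {"linear": [[1,0,0],[1.5,0,0],[1.5,0,0],[0.8,0,0]], "delta_rot": [[0,0,0],[0,0,0],[0,0,0],[0,0,0]], "gripper": [-1,-1,-1,-1]}}

```text
t: 32.52
tool_pos: [0.4741, 0.2374, 0.0937]
eef_rot: [0.23, 1.555, -0.229]
wrist_force: [-0.5, 0.2, -1.6]
width: 0.0256
```

```bash
python3 - <<'E'
from h import *
info()
E
```

```text
t 32.52 p [0.4741 0.2374 0.0937] x [ 0.004  0.    -1.   ] yaw -16.76 j [ 0.25  0.11  1.95 -0.    1.07  0.54] F [-0.49  0.17 -1.6 ] w 0.0256
```

Call:
{"name": "carry_out", "arguments": {"linear": [[1,0.3,0],[1,0,0],[1,0,0]], "delta_rot": [[0,-0.002,0],[0,-0.001,0],[0,0,0]], "gripper": [-1,-1,-1]}}

```text
t: 32.77
tool_pos: [0.4747, 0.2379, 0.0921]
eef_rot: [0.229, 1.552, -0.229]
wrist_force: [-4.9, -1.5, 10.4]
width: 0.0257
```

```bash
python3 - <<'E'
from h import *
info()
E
```

```text
t 32.77 p [0.4747 0.2379 0.0921] x [ 0.007 -0.001 -1.   ] yaw -16.75 j [ 0.25  0.12  1.95 -0.    1.07  0.55] F [-4.89 -1.46 10.38] w 0.0257
```

Call:
{"name": "carry_out", "arguments": {"linear": [[0,0,0],[0,0,0],[0,0,0],[0,0,0],[-3,0,0],[-10,0,0],[-20,0,0],[-30,0,0],[-25,0,0],[-12,0,0],[0,0,0]], "delta_rot": [[0,0,0],[0,0,0],[0,0,0],[0,0,0],[0,0,0],[0,0,0],[0,0,0],[0,0,0],[0,0,0],[0,0,0],[0,0,0]], "gripper": [0.2,0.2,0.2,0.2,0.2,0.2,0.2,0.2,0.2,0.2,0.2]}}

```text
t: 33.68
tool_pos: [0.4736, 0.238, 0.1994]
eef_rot: [0.229, 1.551, -0.229]
wrist_force: [0.8, -0.5, -0.2]
width: 0.0564
```

```bash
python3 - <<'E'
from h import *
info()
P=wfit("w18",z=.076)
im=read_camera("top"); cv2.imwrite("pics/top4.png",im[:,:,::-1])
im2=read_camera("scene"); cv2.imwrite("pics/scene4.png",im2[:,:,::-1])
for nm,i in [("top",im),("scene",im2)]: print(nm,rectline(i,PR(nm),(.4706,-.2385),.09,.078,.078,63.8))
plan([.663,-.139,.19],-16.6,st=32)
E
```

```text
t 33.68 p [0.4736 0.238  0.1994] x [ 0.007 -0.001 -1.   ] yaw -16.75 j [ 0.25 -0.02  1.88 -0.    1.28  0.55] F [ 0.84 -0.46 -0.16] w 0.0564
lid rect (np.float64(0.4738), np.float64(0.2385)) [64.5 64. ] wdir 0.0 circ (np.float64(0.474), np.float64(0.2384)) 65.2
top [  0.4696  -0.2395  63.8166 -39.9943]
scene [  0.4718  -0.2374  63.7668 -51.8839]
n 14 dist [ 191.5 -376.4   -5. ] dr [-0.003  0.001  0.002]
[[0.4,-21.8,20.8],[0.4,-21.8,20.8],[0.4,-21.8,20.8],[0.4,-21.8,20.8],[0.4,-21.8,20.8],[0.4,-21.8,20.8],[0.4,-21.8,20.8],[0.4,-21.8,20.8],[0.4,-21.8,20.8],[0.4,-21.8,20.8],[0.4,-21.8,20.8],[0.4,-21.8,20.8]] [[-0.0,0.0,0.0],[-0.0,0.0,0.0],[-0.0,0.0,0.0],[-0.0,0.0,0.0],[-0.0,0.0,0.0],[-0.0,0.0,0.0],[-0.0,0.0,0.0],[-0.0,0.0,0.0],[-0.0,0.0,0.0],[-0.0,0.0,0.0],[-0.0,0.0,0.0],[-0.0,0.0,0.0]]
[[0.4,-21.8,20.8],[0.4,-21.9,20.8]] [[-0.0,0.0,0.0],[-0.0,0.0,0.0]]
```

View pics/top4.png

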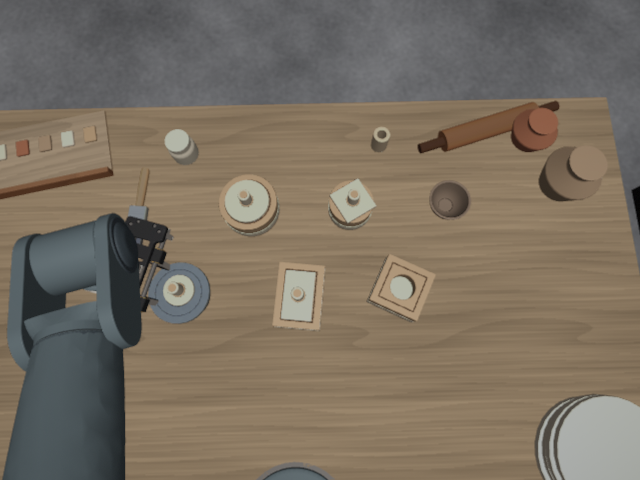

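Call:
{"name": "carry_out", "arguments": {"linear": [[-1,-8,8],[0,-15,14],[0,-22,21],[0,-26,25],[0,-26,25],[0,-26,25],[0,-26,25],[0,-26,25],[0,-26,25],[0,-26,25],[0,-22,21],[0,-18,17]], "delta_rot": [[0,0,0],[0,0,0],[0,0,0],[0,0,0],[0,0,0],[0,0,0],[0,0,0],[0,0,0],[0,0,0],[0,0,0],[0,0,0],[0,0,0]], "gripper": [0.2,0.2,0.2,0.2,0.2,0.2,0.2,0.2,0.2,0.2,0.2,0.2]}}

```text
t: 34.83
tool_pos: [0.6364, -0.111, 0.1745]
eef_rot: [0.221, 1.591, -0.229]
wrist_force: [-0.5, -0.1, -0.0]
width: 0.0563
```

```bash
python3 - <<'E'
from h import *
info()
plan([.663,-.1387,.18],-16.6,st=32)
E
```

```text
t 34.83 p [ 0.6364 -0.111   0.1745] x [-0.032 -0.001 -0.999] yaw -16.37 j [-0.34  0.29  1.58 -0.01  1.3  -0.05] F [-0.52 -0.14 -0.01] w 0.0563
n 2 dist [ 26.6 -27.7   5.5] dr [ 0.004 -0.031  0.01 ]
[[-3.2,-9.6,16.5],[-3.0,-9.5,16.6]] [[0.002,-0.015,0.005],[0.002,-0.015,0.005]]
```

Call:
{"name": "carry_out", "arguments": {"linear": [[-3,-6,12],[-2,-3,7],[0,-2,4],[0,0,0],[0,0,0],[0,0,0]], "delta_rot": [[0.001,-0.01,0.004],[0.001,-0.01,0.003],[0,-0.01,0.002],[0,0,0],[0,0,0],[0,0,0]], "gripper": [0.2,0.2,0.2,0.2,0.2,0.2]}}

```text
t: 35.33
tool_pos: [0.6528, -0.1358, 0.1701]
eef_rot: [0.233, 1.571, -0.231]
wrist_force: [0.6, 0.8, -0.6]
width: 0.0567
```

```bash
python3 - <<'E'
from h import *
info()
P=wfit("w19",z=.08)
plan([.663,-.1387,.14],-16.6,st=15)
E
```

```text
t 35.33 p [ 0.6528 -0.1358  0.1701] x [-0.012  0.003 -1.   ] yaw -16.89 j [-0.37  0.33  1.54 -0.    1.28 -0.08] F [ 0.64  0.84 -0.57] w 0.0567
lid rect (np.float64(0.6632), np.float64(-0.1384)) [75.  74.8] wdir 30.2 circ (np.float64(0.6631), np.float64(-0.1383)) 103.0
n 3 dist [ 10.2  -3.2 -30.1] dr [-0.005 -0.013  0.001]
[[10.0,-0.0,3.7],[10.0,-0.0,3.7],[10.0,-0.0,3.6]] [[-0.002,-0.004,0.0],[-0.002,-0.004,0.0],[-0.002,-0.004,0.0]]
```

View pics/w19.png

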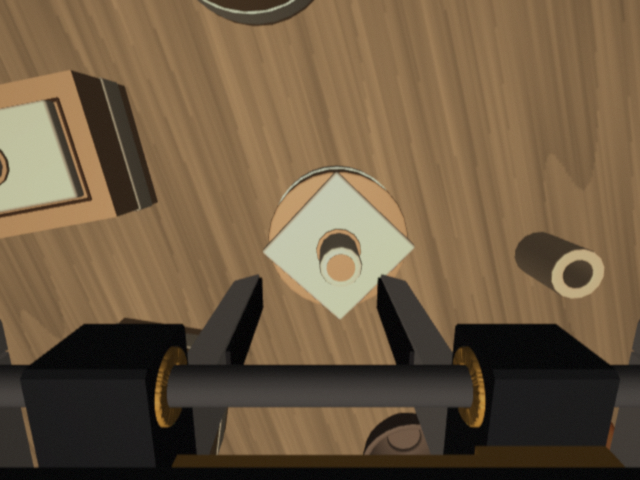

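Call:
{"name": "carry_out", "arguments": {"linear": [[2,0,3],[6,0,3],[8,0,2],[8,0,1],[4,0,0],[0,0,0],[0,0,0],[0,0,0]], "delta_rot": [[-0.002,-0.004,0],[-0.002,-0.004,0],[-0.001,-0.004,0],[0,-0.001,0],[0,0,0],[0,0,0],[0,0,0],[0,0,0]], "gripper": [0.2,0.2,0.2,0.2,0.2,0.2,0.2,0.2]}}

```text
t: 36.05
tool_pos: [0.6612, -0.135, 0.1382]
eef_rot: [0.223, 1.559, -0.224]
wrist_force: [-0.1, 0.4, 0.7]
width: 0.0566
```

```bash
python3 - <<'E'
from h import *
info()
plan([.6632,-.1384,.096],-16.6,st=10)
E
```

```text
t 36.05 p [ 0.6612 -0.135   0.1382] x [-0. -0. -1.] yaw -16.32 j [-0.37  0.37  1.55 -0.    1.22 -0.08] F [-0.07  0.36  0.65] w 0.0566
n 5 dist [  2.   -3.4 -42.2] dr [ 0.005 -0.     0.   ]
[[8.4,-0.5,0.6],[8.4,-0.5,0.6],[8.4,-0.5,0.6],[8.4,-0.5,0.6],[8.4,-0.5,0.6]] [[0.001,-0.0,0.0],[0.001,-0.0,0.0],[0.001,-0.0,0.0],[0.001,-0.0,0.0],[0.001,-0.0,0.0]]
```

Call:
{"name": "carry_out", "arguments": {"linear": [[2,-1,1],[6,-1,1],[9,-0.4,0.6],[9,0,0],[8,0,0],[4,0,0],[0,0,0],[0,0,0],[0,0,0]], "delta_rot": [[0.002,0,0],[0.002,0,0],[0.001,0,0],[0,0,0],[0,0,0],[0,0,0],[0,0,0],[0,0,0],[0,0,0]], "gripper": [0.2,0.2,0.2,0.2,0.2,0.2,0.2,0.2,0.2]}}

```text
t: 36.8
tool_pos: [0.6629, -0.1386, 0.0955]
eef_rot: [0.228, 1.56, -0.228]
wrist_force: [0.2, -0.1, -0.3]
width: 0.0561
```

```bash
python3 - <<'E'
from h import *
info()
plan([.6632,-.1384,.096],-16.6,st=10)
im=read_camera("wrist"); cv2.imwrite("pics/w20.png",im[:,:,::-1])
E
```

```text
t 36.8 p [ 0.6629 -0.1386  0.0955] x [-0.001 -0.    -1.   ] yaw -16.66 j [-0.37  0.43  1.56 -0.    1.16 -0.08] F [ 0.19 -0.11 -0.33] w 0.0561
n 1 dist [0.3 0.2 0.5] dr [-0.001 -0.001  0.   ]
[[-0.5,0.3,0.2]] [[-0.001,-0.001,0.0]]
```

View pics/w20.png

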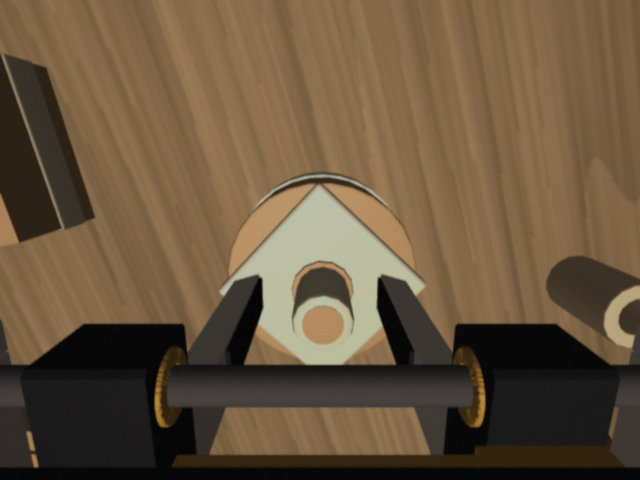

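Call:
{"name": "carry_out", "arguments": {"linear": [[0,0,0],[0,0,0],[0,0,0],[0,0,0],[0,0,0],[0,0,0],[-2,0,0],[-4,0,0],[-8,0,0],[-15,0,0],[-15,0,0],[-10,0,0]], "delta_rot": [[0,0,0],[0,0,0],[0,0,0],[0,0,0],[0,0,0],[0,0,0],[0,0,0],[0,0,0],[0,0,0],[0,0,0],[0,0,0],[0,0,0]], "gripper": [-1,-1,-1,-1,-1,-1,-1,-1,-1,-1,-1,-1]}}

```text
t: 37.85
tool_pos: [0.6612, -0.1378, 0.1508]
eef_rot: [0.229, 1.565, -0.227]
wrist_force: [-0.6, -0.3, -1.9]
width: 0.0254
```

```bash
python3 - <<'E'
from h import *
info()
wlidangle("w21")
plan([.4702,-.238,.15],16.9,n=12)
E
```

```text
t 37.85 p [ 0.6612 -0.1378  0.1508] x [-0.006  0.002 -1.   ] yaw -16.65 j [-0.37  0.37  1.53 -0.    1.25 -0.08] F [-0.62 -0.34 -1.88] w 0.0254
lid rect (np.float64(0.6602), np.float64(-0.1366)) [74.5 74.2] wdir 30.1 circ (np.float64(0.6602), np.float64(-0.1366)) 101.9
n 12 dist [-192.2  -99.8   -3.2] dr [-0.586 -0.002 -0.001]
[[0.3,-12.6,-13.0],[0.3,-11.9,-13.6],[0.3,-11.2,-14.1],[0.3,-10.5,-14.7],[0.3,-9.8,-15.2],[0.3,-9.1,-15.6],[0.3,-8.3,-16.0],[0.3,-7.5,-16.4],[0.3,-6.7,-16.8],[0.3,-5.9,-17.1],[0.3,-5.0,-17.3],[0.3,-4.2,-17.6]] [[-0.049,-0.0,-0.0],[-0.049,-0.0,-0.0],[-0.049,-0.0,-0.0],[-0.049,-0.0,-0.0],[-0.049,-0.0,-0.0],[-0.049,-0.0,-0.0],[-0.049,-0.0,-0.0],[-0.049,-0.0,-0.0],[-0.049,-0.0,-0.0],[-0.049,-0.0,-0.0],[-0.049,-0.0,-0.0],[-0.049,-0.0,-0.0]]
```

Call:
{"name": "carry_out", "arguments": {"linear": [[0,-6,-6],[0,-12,-14],[0,-14,-18],[0,-13,-18],[0,-12,-19],[0,-12,-20],[0,-11,-20],[0,-9,-20],[0,-6,-14],[0,-4,-9],[0,-2,-5],[0,0,0]], "delta_rot": [[-0.025,0,0],[-0.05,0,0],[-0.06,0,0],[-0.06,0,0],[-0.06,0,0],[-0.06,0,0],[-0.06,0,0],[-0.06,0,0],[-0.05,0,0],[-0.04,0,0],[-0.02,0,0],[0,0,0]], "gripper": [-1,-1,-1,-1,-1,-1,-1,-1,-1,-1,-1,-1]}}

```text
t: 38.9
tool_pos: [0.4876, -0.2355, 0.1558]
eef_rot: [-0.225, 1.555, 0.221]
wrist_force: [0.3, 0.1, -0.5]
width: 0.0257
```

```bash
python3 - <<'E'
from h import *
info()
plan([.4702,-.238,.13],17,st=10)
E
```

```text
t 38.9 p [ 0.4876 -0.2355  0.1558] x [ 0.004 -0.002 -1.   ] yaw 16.29 j [-0.66  0.05  1.89  0.    1.2  -0.94] F [ 0.35  0.07 -0.5 ] w 0.0257
n 4 dist [-17.4  -2.5 -25.8] dr [-0.012  0.003  0.003]
[[6.4,0.6,-4.4],[6.4,0.6,-4.4],[6.5,0.6,-4.4],[6.5,0.7,-4.4]] [[-0.003,0.001,0.001],[-0.003,0.001,0.001],[-0.003,0.001,0.001],[-0.003,0.001,0.001]]
```

Call:
{"name": "carry_out", "arguments": {"linear": [[2,0.6,-4],[6,0.6,-6],[8,0.6,-4],[8,0,-2],[5,0,0],[0,0,0],[0,0,0],[0,0,0]], "delta_rot": [[-0.003,0.001,0.001],[-0.003,0.001,0.001],[-0.003,0,0],[0,0,0],[0,0,0],[0,0,0],[0,0,0],[0,0,0]], "gripper": [-1,-1,-1,-1,-1,-1,-1,-1]}}

```text
t: 39.57
tool_pos: [0.4704, -0.2369, 0.1223]
eef_rot: [-0.23, 1.558, 0.231]
wrist_force: [0.7, 0.1, -2.0]
width: 0.0258
```

```bash
python3 - <<'E'
from h import *
info()
plan([.4702,-.238,.112],17,st=10)
wlidangle("w22")
E
```

```text
t 39.57 p [ 0.4704 -0.2369  0.1223] x [-0.     0.001 -1.   ] yaw 16.82 j [-0.68  0.07  1.94  0.    1.13 -0.98] F [ 0.68  0.06 -1.97] w 0.0258
n 2 dist [ -0.2  -1.1 -10.3] dr [-0.003  0.    -0.001]
[[5.2,-0.5,-0.3],[5.2,-0.5,-0.3]] [[-0.002,0.0,-0.0],[-0.002,0.0,-0.0]]
lid rect (np.float64(0.4692), np.float64(-0.2358)) [74.2 74.2] wdir 63.4 circ (np.float64(0.4693), np.float64(-0.2358)) 102.0
```

View pics/w22.png

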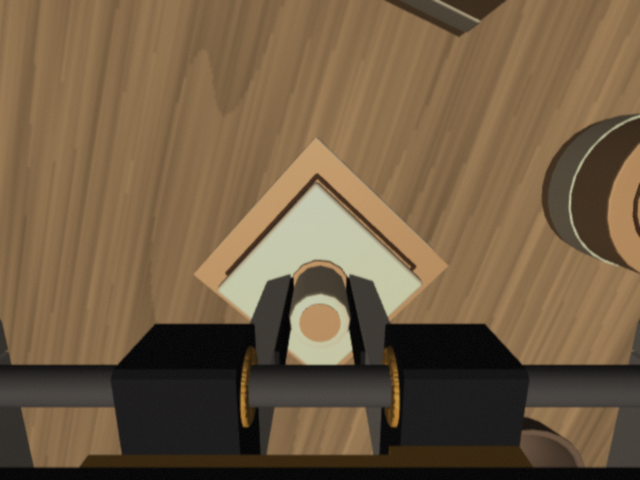

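Call:
{"name": "carry_out", "arguments": {"linear": [[3,-0.5,-0.5],[6,-0.5,-0.4],[6,0,0],[4,0,0],[1.5,0,0],[0,0,0],[0,0,0]], "delta_rot": [[-0.002,0,0],[-0.001,0,0],[0,0,0],[0,0,0],[0,0,0],[0,0,0],[0,0,0]], "gripper": [-1,-1,-1,-1,-1,-1,-1]}}

```text
t: 40.2
tool_pos: [0.4707, -0.2385, 0.1004]
eef_rot: [-0.233, 1.557, 0.233]
wrist_force: [0.1, 0.0, -1.8]
width: 0.025
```

```bash
python3 - <<'E'
from h import *
info()
plan([.4702,-.238,.0965],17,st=10)
E
```

```text
t 40.2 p [ 0.4707 -0.2385  0.1004] x [ 0.001  0.    -1.   ] yaw 17.03 j [-0.68  0.1   1.95  0.    1.09 -0.98] F [ 0.05  0.   -1.83] w 0.025
n 1 dist [-0.5  0.5 -3.9] dr [0.001 0.001 0.   ]
[[3.8,0.7,-0.3]] [[0.001,0.001,0.0]]
```

Call:
{"name": "carry_out", "arguments": {"linear": [[1,0.3,0],[1,0.2,0],[1,0,0],[1,0,0]], "delta_rot": [[0,0,0],[0,0,0],[0,0,0],[0,0,0]], "gripper": [-1,-1,-1,-1]}}

```text
t: 40.53
tool_pos: [0.4709, -0.2383, 0.0976]
eef_rot: [-0.234, 1.557, 0.233]
wrist_force: [-5.5, 3.4, 10.9]
width: 0.0256
```

```bash
python3 - <<'E'
from h import *
info()
E
```

```text
t 40.53 p [ 0.4709 -0.2383  0.0976] x [ 0.002 -0.    -1.   ] yaw 17.04 j [-0.68  0.1   1.95  0.    1.08 -0.98] F [-5.5   3.43 10.92] w 0.0256
```

Contact; release and check.

Call:
{"name": "carry_out", "arguments": {"linear": [[0,0,0],[0,0,0],[0,0,0],[0,0,0],[-3,0,0],[-10,0,0],[-20,0,0],[-30,0,0],[-25,0,0],[-12,0,0],[0,0,0]], "delta_rot": [[0,0,0],[0,0,0],[0,0,0],[0,0,0],[0,0,0],[0,0,0],[0,0,0],[0,0,0],[0,0,0],[0,0,0],[0,0,0]], "gripper": [0.2,0.2,0.2,0.2,0.2,0.2,0.2,0.2,0.2,0.2,0.2]}}

```text
t: 41.45
tool_pos: [0.4709, -0.2384, 0.2057]
eef_rot: [-0.235, 1.555, 0.232]
wrist_force: [0.7, -0.1, 0.5]
width: 0.0563
```

```bash
python3 - <<'E'
from h import *
info()
P=wfit("w23",z=.08)
plan([.474,.2382,.2],17,st=34)
E
```

```text
t 41.45 p [ 0.4709 -0.2384  0.2057] x [ 0.003 -0.002 -1.   ] yaw 17.04 j [-0.68 -0.03  1.88  0.    1.29 -0.98] F [ 0.69 -0.08  0.52] w 0.0563
lid rect (np.float64(0.4698), np.float64(-0.2378)) [74.8 74.7] wdir 63.8 circ (np.float64(0.4699), np.float64(-0.2379)) 103.1
n 15 dist [  3.3 476.4  -4.7] dr [0.001 0.002 0.002]
[[0.3,30.3,9.5],[0.3,30.3,9.5],[0.3,30.3,9.5],[0.3,30.3,9.5],[0.3,30.3,9.5],[0.3,30.3,9.5],[0.3,30.3,9.5],[0.3,30.3,9.5],[0.3,30.3,9.5],[0.3,30.3,9.5],[0.3,30.3,9.5],[0.3,30.3,9.5]] [[0.0,0.0,0.0],[0.0,0.0,0.0],[0.0,0.0,0.0],[0.0,0.0,0.0],[0.0,0.0,0.0],[0.0,0.0,0.0],[0.0,0.0,0.0],[0.0,0.0,0.0],[0.0,0.0,0.0],[0.0,0.0,0.0],[0.0,0.0,0.0],[0.0,0.0,0.0]]
[[0.3,30.3,9.5],[0.3,30.3,9.5],[0.3,30.3,9.5]] [[0.0,0.0,0.0],[0.0,0.0,0.0],[0.0,0.0,0.0]]
```

View pics/w23.png

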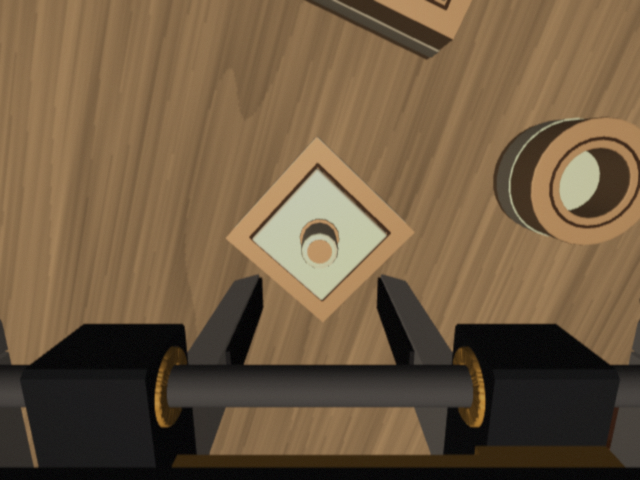

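Square lid is centred and aligned on its jar (apexes at (318,138)/(318,165)). Now the small lid.

Call:
{"name": "carry_out", "arguments": {"linear": [[0,10,3],[0,20,6],[0,30,9],[0,34,11],[0,34,11],[0,34,11],[0,34,11],[0,34,11],[0,34,11],[0,34,11],[0,34,11],[0,30,10]], "delta_rot": [[0,0,0],[0,0,0],[0,0,0],[0,0,0],[0,0,0],[0,0,0],[0,0,0],[0,0,0],[0,0,0],[0,0,0],[0,0,0],[0,0,0]], "gripper": [0.2,0.2,0.2,0.2,0.2,0.2,0.2,0.2,0.2,0.2,0.2,0.2]}}

```text
t: 42.5
tool_pos: [0.4646, 0.1613, 0.1902]
eef_rot: [-0.217, 1.58, 0.232]
wrist_force: [2.0, -0.0, 0.9]
width: 0.0563
```

```bash
python3 - <<'E'
from h import *
info()
plan([.474,.2382,.16],17,st=30)
im=read_camera("top"); i2=read_camera("scene"); np.save("top5.npy",im);np.save("scene5.npy",i2)
cv2.imwrite("pics/top5.png",im[:,:,::-1]);cv2.imwrite("pics/scene5.png",i2[:,:,::-1])
E
```

```text
t 42.5 p [0.4646 0.1613 0.1902] x [-0.022  0.006 -1.   ] yaw 16.38 j [ 0.1  -0.09  1.97  0.01  1.29 -0.19] F [ 1.99 -0.03  0.89] w 0.0563
n 3 dist [  9.4  76.9 -30.2] dr [-0.011 -0.019 -0.012]
[[10.2,23.6,10.4],[10.1,23.6,10.5],[10.1,23.6,10.5]] [[-0.004,-0.006,-0.004],[-0.004,-0.006,-0.004],[-0.004,-0.006,-0.004]]
```

Call:
{"name": "carry_out", "arguments": {"linear": [[2,15,7],[4,20,9],[6,17,8],[8,12,5],[6,6,2],[2,0,0],[0,0,0],[0,0,0]], "delta_rot": [[-0.003,-0.005,-0.003],[-0.003,-0.005,-0.003],[-0.003,-0.005,-0.003],[-0.002,-0.003,-0.002],[0,0,0],[0,0,0],[0,0,0],[0,0,0]], "gripper": [0.2,0.2,0.2,0.2,0.2,0.2,0.2,0.2]}}

```text
t: 43.27
tool_pos: [0.4662, 0.2397, 0.1525]
eef_rot: [-0.24, 1.575, 0.237]
wrist_force: [0.0, 0.0, -0.1]
width: 0.0564
```

```bash
python3 - <<'E'
from h import *
info()
wfit("w24",z=.076)
plan([.474,.2382,.125],17,st=10)
# jar_small line circle
def circ(im,P,z,c,half,rmm,res=.0005):
    o=ortho(im,P,z,c[0]-half,c[0]+half,c[1]-half,c[1]+half,res)
    g=cv2.GaussianBlur(cv2.cvtColor(o,cv2.COLOR_RGB2GRAY),(5,5),1); ctr=np.array([half/res]*2)
    for it in range(6):
        pts=[]
        for a in np.linspace(0,2*np.pi,180,endpoint=False):
            rr=np.arange(rmm-4,rmm+5,.25)*1e-3/res; u=ctr[0]+rr*np.cos(a);v=ctr[1]+rr*np.sin(a)
            p=cv2.remap(g,u[None].astype(np.float32),v[None].astype(np.float32),cv2.INTER_LINEAR)[0].astype(float); k=p.argmin()
            if 0<k<len(p)-1 and np.median(p)-p[k]>12: pts.append((u[k],v[k]))
        pts=np.array(pts);A=np.c_[2*pts,np.ones(len(pts))]; b=(pts**2).sum(1)
        for _ in range(3):
            s=np.linalg.lstsq(A,b,rcond=None)[0]; r=np.sqrt(s[2]+s[0]**2+s[1]**2); e=abs(np.hypot(*(pts-s[:2]).T)-r); ok=e<np.median(e)*3+.5; pts,A,b=pts[ok],A[ok],b[ok]
        ctr=s[:2]
    return np.round([c[0]+half-ctr[1]*res, c[1]+half-ctr[0]*res, 2*r*res*1e3,len(pts)],4)
for nm in ["top","scene"]: print(nm,circ(np.load(nm+"5.npy"),PR(nm),.07,(.664,-.1395),.07,34))
E
```

```text
t 43.27 p [0.4662 0.2397 0.1525] x [-0.017 -0.004 -1.   ] yaw 17.38 j [ 0.26  0.03  1.92 -0.    1.21 -0.04] F [ 0.02  0.04 -0.14] w 0.0564
lid rect (np.float64(0.4737), np.float64(0.2384)) [64.  64.5] wdir 0.0 circ (np.float64(0.474), np.float64(0.2385)) 65.1
n 3 dist [  7.7  -1.4 -27.5] dr [ 0.006 -0.017 -0.001]
[[9.1,-1.2,2.5],[9.2,-1.2,2.4],[9.2,-1.2,2.4]] [[0.002,-0.006,-0.0],[0.002,-0.006,-0.0],[0.002,-0.006,-0.0]]
top [ 6.63000e-01 -1.37300e-01  6.82172e+01  1.77000e+02]
scene [ 6.65300e-01 -1.35200e-01  6.84124e+01  1.79000e+02]
```

View pics/scene5.png

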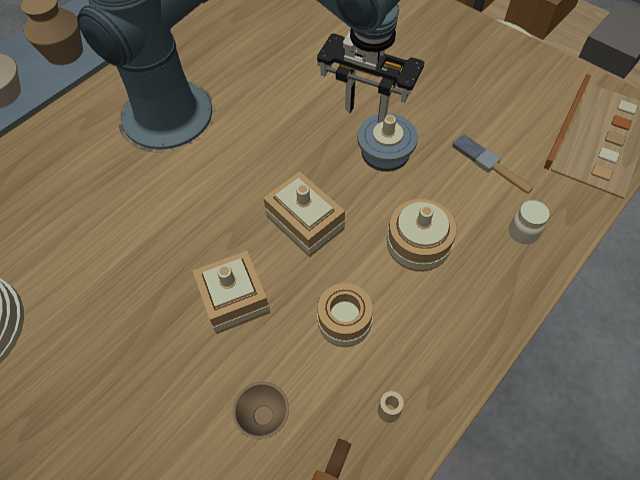

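Call:
{"name": "carry_out", "arguments": {"linear": [[2,-1,2],[5,-1,2],[7,0,1],[6,0,0],[3,0,0],[0,0,0],[0,0,0],[0,0,0]], "delta_rot": [[0.002,-0.006,0],[0.002,-0.006,0],[0.002,-0.005,0],[0,0,0],[0,0,0],[0,0,0],[0,0,0],[0,0,0]], "gripper": [0.2,0.2,0.2,0.2,0.2,0.2,0.2,0.2]}}

```text
t: 43.98
tool_pos: [0.4731, 0.2366, 0.1279]
eef_rot: [-0.229, 1.555, 0.23]
wrist_force: [-0.9, 0.1, 0.6]
width: 0.0558
```

```bash
python3 - <<'E'
from h import *
info()
plan([.474,.2383,.092],17,st=10)
E
```

```text
t 43.98 p [0.4731 0.2366 0.1279] x [ 0.003  0.001 -1.   ] yaw 16.74 j [ 0.25  0.06  1.94  0.    1.14 -0.04] F [-0.9   0.13  0.65] w 0.0558
n 4 dist [  0.9   1.7 -35.9] dr [-0.004  0.003 -0.   ]
[[9.0,0.4,0.3],[9.0,0.4,0.3],[9.0,0.4,0.3],[9.0,0.4,0.3]] [[-0.001,0.001,-0.0],[-0.001,0.001,-0.0],[-0.001,0.001,-0.0],[-0.001,0.001,-0.0]]
```

Call:
{"name": "carry_out", "arguments": {"linear": [[2,0.6,0.5],[5,0.6,0.5],[8,0.3,0.3],[8,0,0],[6,0,0],[3,0,0],[0,0,0],[0,0,0],[0,0,0]], "delta_rot": [[-0.002,0.001,0],[-0.002,0.001,0],[0,0,0],[0,0,0],[0,0,0],[0,0,0],[0,0,0],[0,0,0],[0,0,0]], "gripper": [0.2,0.2,0.2,0.2,0.2,0.2,0.2,0.2,0.2]}}

```text
t: 44.73
tool_pos: [0.4738, 0.2388, 0.092]
eef_rot: [-0.233, 1.558, 0.234]
wrist_force: [0.0, -0.4, -0.4]
width: 0.0565
```

```bash
python3 - <<'E'
from h import *
info()
plan([.474,.2383,.092],17,st=10)
im=read_camera("wrist"); cv2.imwrite("pics/w25.png",im[:,:,::-1])
E
```

```text
t 44.73 p [0.4738 0.2388 0.092 ] x [ 0.  0. -1.] yaw 17.03 j [ 0.25  0.12  1.95  0.    1.07 -0.04] F [ 0.03 -0.39 -0.38] w 0.0565
n 1 dist [ 0.2 -0.5  0. ] dr [ 0.001  0.    -0.   ]
[[-0.0,-0.6,0.1]] [[0.001,0.0,-0.0]]
```

View pics/w25.png

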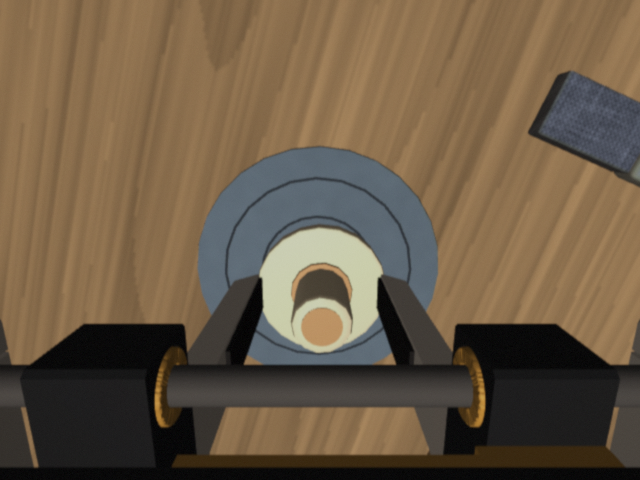

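Call:
{"name": "carry_out", "arguments": {"linear": [[0,0,0],[0,0,0],[0,0,0],[0,0,0],[0,0,0],[0,0,0],[-2,0,0],[-5,0,0],[-15,0,0],[-25,0,0],[-25,0,0],[-20,0,0]], "delta_rot": [[0,0,0],[0,0,0],[0,0,0],[0,0,0],[0,0,0],[0,0,0],[0,0,0],[0,0,0],[0,0,0],[0,0,0],[0,0,0],[0,0,0]], "gripper": [-1,-1,-1,-1,-1,-1,-1,-1,-1,-1,-1,-1]}}

```text
t: 45.78
tool_pos: [0.4697, 0.2377, 0.1831]
eef_rot: [-0.234, 1.57, 0.233]
wrist_force: [-0.5, -0.9, -0.5]
width: 0.0255
```

```bash
python3 - <<'E'
from h import *
info()
plan([.6637,-.1357,.19],17,st=30)
E
```

```text
t 45.78 p [0.4697 0.2377 0.1831] x [-0.012 -0.003 -1.   ] yaw 17.02 j [ 0.25 -0.    1.89  0.    1.26 -0.04] F [-0.5  -0.87 -0.51] w 0.0255
n 15 dist [ 194.  -373.4    6.9] dr [ 0.    -0.012 -0.001]
[[-0.5,-27.6,5.1],[-0.5,-27.6,5.1],[-0.5,-27.6,5.1],[-0.5,-27.6,5.1],[-0.5,-27.6,5.1],[-0.5,-27.6,5.1],[-0.5,-27.6,5.1],[-0.5,-27.6,5.1],[-0.5,-27.6,5.1],[-0.5,-27.6,5.1],[-0.5,-27.6,5.1],[-0.5,-27.6,5.1]] [[0.0,-0.001,-0.0],[0.0,-0.001,-0.0],[0.0,-0.001,-0.0],[0.0,-0.001,-0.0],[0.0,-0.001,-0.0],[0.0,-0.001,-0.0],[0.0,-0.001,-0.0],[0.0,-0.001,-0.0],[0.0,-0.001,-0.0],[0.0,-0.001,-0.0],[0.0,-0.001,-0.0],[0.0,-0.001,-0.0]]
[[-0.5,-27.6,5.1],[-0.5,-27.6,5.1],[-0.5,-27.6,5.1]] [[0.0,-0.001,-0.0],[0.0,-0.001,-0.0],[0.0,-0.001,-0.0]]
```

Call:
{"name": "carry_out", "arguments": {"linear": [[-1,-10,2],[-1,-20,4],[-1,-30,5],[-1,-33,6],[-1,-33,6],[-1,-33,6],[-1,-33,6],[-1,-33,6],[-1,-33,6],[-1,-33,6],[-1,-30,5],[-1,-24,4]], "delta_rot": [[0,-0.002,0],[0,-0.002,0],[0,-0.002,0],[0,-0.002,0],[0,-0.002,0],[0,-0.002,0],[0,0,0],[0,0,0],[0,0,0],[0,0,0],[0,0,0],[0,0,0]], "gripper": [-1,-1,-1,-1,-1,-1,-1,-1,-1,-1,-1,-1]}}

```text
t: 46.78
tool_pos: [0.6354, -0.0905, 0.1911]
eef_rot: [-0.236, 1.555, 0.242]
wrist_force: [-0.3, 0.6, -1.6]
width: 0.0258
```

```bash
python3 - <<'E'
from h import *
info()
plan([.6637,-.1357,.16],17,st=30)
E
```

```text
t 46.78 p [ 0.6354 -0.0905  0.1911] x [ 0.002  0.004 -1.   ] yaw 17.44 j [-0.32  0.25  1.6   0.    1.29 -0.63] F [-0.28  0.58 -1.64] w 0.0258
n 3 dist [ 28.3 -45.2 -31.1] dr [ 0.008  0.003 -0.003]
[[10.3,-17.2,4.5],[10.3,-17.2,4.5],[10.3,-17.2,4.6]] [[0.003,0.001,-0.001],[0.003,0.001,-0.001],[0.003,0.001,-0.001]]
```

Call:
{"name": "carry_out", "arguments": {"linear": [[2,-16,4],[4,-12,3],[7,-8,2],[9,-4,1],[6,-1,0],[2,0,0],[0,0,0],[0,0,0]], "delta_rot": [[0.002,0.001,-0.001],[0.002,0.001,-0.001],[0.002,0,0],[0.001,0,0],[0,0,0],[0,0,0],[0,0,0],[0,0,0]], "gripper": [-1,-1,-1,-1,-1,-1,-1,-1]}}

```text
t: 47.45
tool_pos: [0.6548, -0.1362, 0.1497]
eef_rot: [-0.224, 1.568, 0.232]
wrist_force: [-0.7, -0.4, -1.0]
width: 0.026
```

```bash
python3 - <<'E'
from h import *
info()
plan([.6637,-.1357,.13],17,st=10)
E
```

```text
t 47.45 p [ 0.6548 -0.1362  0.1497] x [-0.009  0.004 -1.   ] yaw 16.61 j [-0.37  0.36  1.55 -0.    1.25 -0.66] F [-0.72 -0.39 -1.03] w 0.026
n 3 dist [  8.9   0.5 -19.7] dr [-0.007 -0.008 -0.006]
[[6.5,-0.7,2.9],[6.5,-0.7,2.9],[6.5,-0.7,2.9]] [[-0.002,-0.003,-0.002],[-0.002,-0.003,-0.002],[-0.002,-0.003,-0.002]]
```

Call:
{"name": "carry_out", "arguments": {"linear": [[2,-0.6,3],[5,-0.6,2],[7,-0.5,2],[6,0,0.5],[4,0,0],[0,0,0],[0,0,0],[0,0,0]], "delta_rot": [[-0.002,-0.003,-0.002],[-0.002,-0.003,-0.002],[-0.002,-0.002,-0.002],[0,0,0],[0,0,0],[0,0,0],[0,0,0],[0,0,0]], "gripper": [-1,-1,-1,-1,-1,-1,-1,-1]}}

```text
t: 48.12
tool_pos: [0.6634, -0.1329, 0.1242]
eef_rot: [-0.236, 1.556, 0.235]
wrist_force: [0.8, 0.0, -0.8]
width: 0.0256
```

```bash
python3 - <<'E'
from h import *
info()
im=read_camera("wrist"); cv2.imwrite("pics/w26.png",im[:,:,::-1])
plan([.6637,-.1357,.105],17,st=10)
E
```

```text
t 48.12 p [ 0.6634 -0.1329  0.1242] x [ 0.002 -0.001 -1.   ] yaw 17.2 j [-0.37  0.39  1.55  0.    1.2  -0.67] F [ 0.83  0.   -0.83] w 0.0256
n 2 dist [  0.2  -2.8 -19.3] dr [0.003 0.002 0.001]
[[9.6,-1.3,-0.3],[9.6,-1.4,-0.3]] [[0.002,0.001,0.001],[0.002,0.001,0.001]]
```

View pics/w26.png

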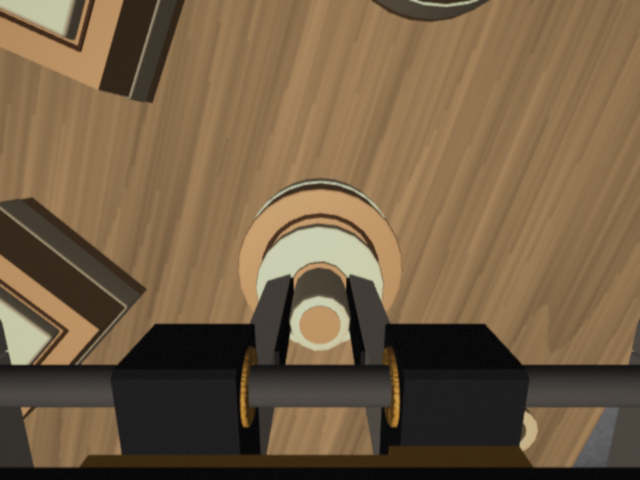

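Call:
{"name": "carry_out", "arguments": {"linear": [[3,-1,-0.2],[6,-1,0],[6,-0.4,0],[5,0,0],[2,0,0],[0,0,0],[0,0,0]], "delta_rot": [[0.002,0.001,0],[0.001,0,0],[0,0,0],[0,0,0],[0,0,0],[0,0,0],[0,0,0]], "gripper": [-1,-1,-1,-1,-1,-1,-1]}}

```text
t: 48.75
tool_pos: [0.6642, -0.1361, 0.1002]
eef_rot: [-0.234, 1.556, 0.231]
wrist_force: [-0.8, -0.0, -1.1]
width: 0.0253
```

```bash
python3 - <<'E'
from h import *
info()
plan([.6637,-.1357,.0965],17,st=10)
E
```

```text
t 48.75 p [ 0.6642 -0.1361  0.1002] x [ 0.002 -0.001 -1.   ] yaw 16.97 j [-0.37  0.42  1.56 -0.    1.16 -0.66] F [-0.77 -0.04 -1.05] w 0.0253
n 1 dist [-0.5  0.4 -3.7] dr [-0.001  0.002  0.002]
[[3.7,0.5,-0.4]] [[-0.001,0.002,0.002]]
```

Call:
{"name": "carry_out", "arguments": {"linear": [[1,0.2,-0.2],[1,0.2,-0.2],[1,0,0],[1,0,0]], "delta_rot": [[0,0.001,0.001],[0,0.001,0.001],[0,0,0],[0,0,0]], "gripper": [-1,-1,-1,-1]}}

```text
t: 49.08
tool_pos: [0.6641, -0.1359, 0.0975]
eef_rot: [-0.233, 1.558, 0.232]
wrist_force: [-3.4, -0.2, 6.6]
width: 0.0258
```

```bash
python3 - <<'E'
from h import *
info()
E
```

```text
t 49.08 p [ 0.6641 -0.1359  0.0975] x [ 0. -0. -1.] yaw 16.98 j [-0.37  0.43  1.56 -0.    1.16 -0.67] F [-3.37 -0.16  6.59] w 0.0258
```

Contact; release, rise clear and retreat for a final view.

Call:
{"name": "carry_out", "arguments": {"linear": [[0,0,0],[0,0,0],[0,0,0],[0,0,0],[-3,0,0],[-10,0,0],[-20,0,0],[-30,0,0],[-25,0,0],[-12,0,0],[0,0,0]], "delta_rot": [[0,0,0],[0,0,0],[0,0,0],[0,0,0],[0,0,0],[0,0,0],[0,0,0],[0,0,0],[0,0,0],[0,0,0],[0,0,0]], "gripper": [0.2,0.2,0.2,0.2,0.2,0.2,0.2,0.2,0.2,0.2,0.2]}}

```text
t: 50.0
tool_pos: [0.6641, -0.1358, 0.204]
eef_rot: [-0.233, 1.557, 0.232]
wrist_force: [0.7, 0.2, -0.2]
width: 0.0563
```

```bash
python3 - <<'E'
from h import *
info()
wfit("w27",z=.08)
E
```

```text
t 50.0 p [ 0.6641 -0.1358  0.204 ] x [ 0.001 -0.    -1.   ] yaw 16.99 j [-0.37  0.32  1.49  0.    1.33 -0.67] F [ 0.7   0.24 -0.17] w 0.0563
lid rect (np.float64(0.6636), np.float64(-0.1363)) [64. 64.] wdir 0.0 circ (np.float64(0.6635), np.float64(-0.1363)) 64.8
```

View pics/w27.png

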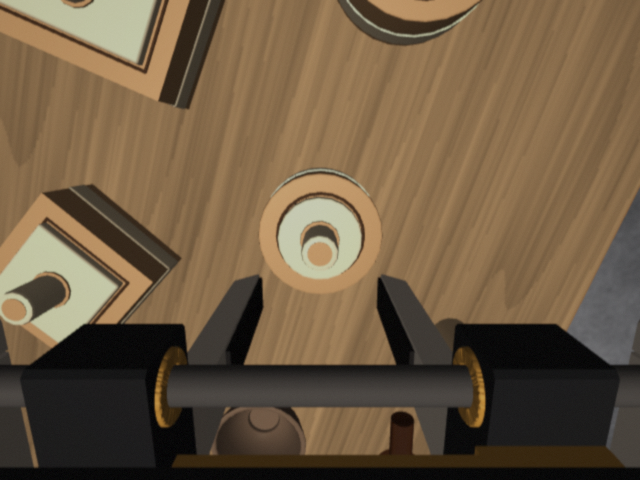

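Call:
{"name": "carry_out", "arguments": {"linear": [[-5,8,0],[-5,16,0],[-3,25,0],[0,30,0],[0,30,0],[0,30,0],[0,30,0],[0,30,0],[0,25,0],[0,15,0],[0,8,0],[0,0,0]], "delta_rot": [[0,0,0],[0,0,0],[0,0,0],[0,0,0],[0,0,0],[0,0,0],[0,0,0],[0,0,0],[0,0,0],[0,0,0],[0,0,0],[0,0,0]], "gripper": [0.2,0.2,0.2,0.2,0.2,0.2,0.2,0.2,0.2,0.2,0.2,0.2]}}

```text
t: 51.05
tool_pos: [0.5735, 0.1226, 0.2024]
eef_rot: [-0.227, 1.585, 0.244]
wrist_force: [0.1, -0.1, -0.3]
width: 0.0563
```

```bash
python3 - <<'E'
from h import *
info()
res=.0005;x0,x1,y0,y1=.37,.76,-.32,.32
for nm in ["top","scene"]:
    im=read_camera(nm); cv2.imwrite(f"pics/{nm}6.png",im[:,:,::-1]); P=PR(nm)
    o=ortho(im,P,.08,x0,x1,y0,y1,res); hsv=cv2.cvtColor(o,cv2.COLOR_RGB2HSV).astype(int);h,s,v=hsv[...,0],hsv[...,1],hsv[...,2]
    m=cv2.morphologyEx(((s<65)&(v>150)&(h<60)).astype(np.uint8),cv2.MORPH_OPEN,np.ones((7,7)))
    n,L,st,_=cv2.connectedComponentsWithStats(m)
    for i in range(1,n):
        if st[i,4]<5000: continue
        c,_=cv2.findContours((L==i).astype(np.uint8),cv2.RETR_EXTERNAL,cv2.CHAIN_APPROX_NONE); c=cv2.convexHull(max(c,key=len)); (cx,cy),(w,hh),a=cv2.minAreaRect(c)
        print(nm,"lid",round(x1-cy*res,4),round(y1-cx*res,4),np.round([w*.5,hh*.5],1),"ang",round(np.degrees(np.arctan2(-np.cos(np.radians(a)),-np.sin(np.radians(a))))%90,1))
    a=landmark_of(nm,"raw_bowl"); print(nm,"bowl",[np.round(onplane(P,d["at"],0),4) for d in a[:1]])
E
```

```text
t 51.05 p [0.5735 0.1226 0.2024] x [-0.029  0.007 -1.   ] yaw 17.14 j [ 0.01  0.13  1.72  0.01  1.32 -0.29] F [ 0.09 -0.08 -0.29] w 0.0563
top lid 0.6675 0.0938 [97.  95.5] ang 0.0
top lid 0.663 -0.1383 [64.6 65.5] ang 60.6
top lid 0.4693 -0.24 [76.5 76.4] ang 63.9
top lid 0.456 -0.0168 [ 65.6 104.1] ang 83.5
top bowl [array([ 0.6695, -0.3652])]
scene lid 0.6695 0.0963 [96.  96.5] ang 0.0
scene lid 0.665 -0.136 [64. 64.] ang 0.0
scene lid 0.4716 -0.2375 [75.  75.7] ang 63.9
scene lid 0.4584 -0.0153 [ 63.6 103.2] ang 83.5
scene bowl [array([ 0.67  , -0.3595])]
```

View pics/top6.png

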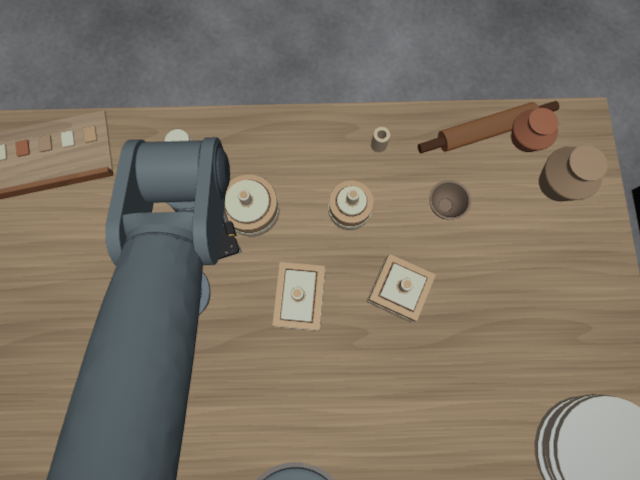

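View pics/scene6.png

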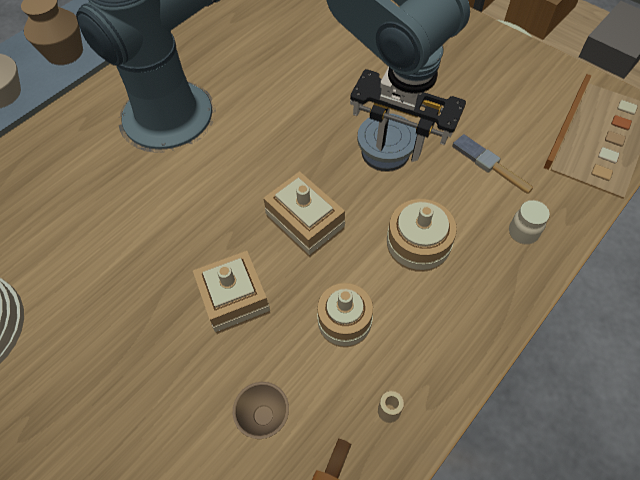

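Call:
{"name": "carry_out", "arguments": {"linear": [[0,0,0],[0,0,0],[0,0,0],[0,0,0]], "delta_rot": [[0,0,0],[0,0,0],[0,0,0],[0,0,0]], "gripper": [0.2,0.2,0.2,0.2]}}

```text
t: 51.58
tool_pos: [0.5766, 0.1163, 0.2032]
eef_rot: [-0.221, 1.584, 0.236]
wrist_force: [-0.1, 0.1, 0.2]
width: 0.0563
```

```bash
python3 - <<'E'
from h import *
info(); print(sign_off())
E
```

```text
t 51.58 p [0.5766 0.1163 0.2032] x [-0.026  0.006 -1.   ] yaw 16.62 j [ 0.    0.13  1.71  0.01  1.32 -0.29] F [-0.11  0.15  0.17] w 0.0563
the job is handed in; nothing more can be done
None
```

All four lids are on their own jars, and I handed the job in at about 52 s of the 144 s allowed. I made two swaps by way of the banding wheel. The oblong lid was parked first, then the small round one. No lid touched the table.

- **Centring:** in the last top and scene pictures, each lid's centre lies within about 1.5 mm of its jar's marked outline.
- **Alignment:** the square and oblong lids line up with their jars to about 0.1°.
- **Gentleness:** wrist forces read at each set-down were at most about 13 N. These are readings at the end of moves, not continuous peaks.
- **Jars and bowl:** in the last pictures they look to be where they were, by eye. The bowl was never approached.
- **Disagreements:** the top and scene cameras differ from each other by 2–3 mm throughout, so I used their mean, adjusted to the wrist camera. The network's final estimates of the bowl's position differ from its first by up to about 5 mm and do not agree between cameras. I put that down to its scatter.

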